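# Check a photometer: clamp the reference cell, hold the check filter in the beam

### The arm

A 7-joint arm with a two-finger parallel gripper is mounted at the origin on the work surface. World frame = base frame: x ahead of the robot, y to its left, z up, the work surface at z = 0. Lengths are in m, angles in rad, forces in N, time in s.
With the tool pointing down it reaches from about 0.375 to 0.925 m from the base axis. Payload 3.1 kg.
Tool frame: the origin (TCP) lies on the centre line of the jaws, within the pads' length; the fingertips stand 19 mm ahead of it and the grasp point (between the pads) is the TCP; z points along the fingers, x is the direction in which the jaws open and shut, and the axes are right-handed (so a half turn about z gives the same grasp; the last joint's range is limited). The gripper opens to 85 mm and grips with 20 to 120 N. Pads are 22 mm wide; open, the fingers measure 114 mm over their backs; the gripper's body (76 mm by 85 mm) begins 54 mm behind the grasp point. The pads swing forward as they close: fully open they stand 13 mm farther back than shut.
Start: joints at [1.105, 0.383, 0.044, 1.598, -0.018, 1.161, -0.05], TCP at [0.234, -0.607, 0.25] pointing down, gripper open.
Joint ranges: [-2.61, 2.61], [-0.41, 2.15], [-1.48, 1.57], [0, 2.5], [-1.57, 4.71], [0.05, 1.97], [-2.85, 2.85]. Speed limits (rad/s): [2.79, 2.79, 3.14, 3.14, 3.14, 3.14, 3.14].

### API

Orientations are given as a unit quaternion [x, y, z, w].
In Python, from plant import read_state, grab_frame, job_done gives the robot as it stands.
- The arm moves only by the tool arm_command, never from a script. Its argument "targets" is a list that holds one entry, the list of rows, each a list of 7 numbers: the gripper's target within -1 to 1 (shut at 1, half-way at 0, fully open at -1), then the shift along the tool's x, y, z in cm, then the turn, a rotation vector about the tool's x, y, z in degrees. In form: [[[grip, x, y, z, ax, ay, az], ...]]. A call has 1 to 20 rows; each row shifts and turns the pose as measured when the row begins, along the tool's axes as they then stand; what a row does not reach is not made up. A row lasts 1/10 s, in which the tool goes at most 50 mm and 8.59 degrees, less where a joint would pass 70% of its speed; a pose out of reach is approached as far as the arm can. A call with a gripper value outside its range is refused whole. The fingers move at their own pace and stop on an object; "force" is the grip in N (left out, the last holds). Time passes only in rows, so rows that do not move let the fingers close. It gives the time, the measured TCP pose, the force and the opening at its end, in the units of the state.
- read_state(): the state, without advancing time (a new reading comes with each control period).
- grab_frame(name): name is "scene" or "top" or "wrist"; returns a dict with "pixels" (420x560x3 uint8, red, green, blue), "fx", "fy", "cx", "cy" (pixels), "dist_coeffs" ([k1, k2, p1, p2, k3] as OpenCV has them; the pictures are not rectified), "R" (3x3) and "t" (3): a world point X has camera coordinates R X + t; the wrist camera has in their place "hand_eye" (4x4, takes a point from camera to tool coordinates, whose origin is the TCP and whose axes are the tool frame's). Camera axes: x right, y down, z forward; pixel columns grow to the right and rows downward; lengths in m; the calibration is good to about 2 mm. A picture is of the moment at which its call begins: read the wrist's pose just before it. There is no depth.
- job_done(): hands the job in, once; it reports no verdict.
The state is a dict: "t": time; "joints": joint angles; "qvel": joint speeds; "joint_torque": joint torques, N m; "eef_pos": TCP position; "orientation": TCP orientation; "force": force on the tool from outside, world axes, zero at the start; "ft_torque": the same for the moment, N m; "width": finger opening in m.
Only numpy, scipy, OpenCV 4.12 (cv2) and the standard library are available. Lean on these libraries where they do the work, as an engineer would, in place of code of your own. Each camera call takes 0.05 s, during which the arm holds its last target.

### The job

Check the photometer on the bench: drop the blue-capped reference cell into the square pocket of the photometer until it is fully seated, let go of it, and swing the red lever fully shut over it. Then take the orange-handled check filter out of its stand, pass its blade down through the yellow-rimmed slot of the filter hood, and stop with the yellow band on the blade level with the slot's rim. Finish while holding the filter still there by its handle, without letting go or setting it down, and leave the other things on the bench where they are.

Things in the scene. Friction and masses are not known exactly. Their poses are not given: they have to be found in the camera images.
- cell_mid (a point): centre of the reference cell with the BLUE cap: loose upright glass block 26 x 26 mm, 70 mm tall (milky white, its top 22 mm the blue cap), about 80 g, standing on the bench; this point is half-way up (35 mm above its underside), x and y normal to its sides; any quarter turn fits
- pocket (a point): centre of the mouth of the square pocket in the photometer's deck, at its blue collar's rim, 45 mm above the bench. Opening 30 x 30 mm, sides along this frame's x and y; top 3 mm flares to 36 mm. Floor 34 mm below this point: a seated cell's centre is 1 mm above it. Axes as meter
- lever (a joint): hinge angle (rad) of the red lever on a vertical pivot behind the pocket: 0 = shut on its stop, pointing along the meter's -x over the pocket; grows to 1.9 as it opens, the arm swinging to the meter's -y. Stays where left; 0.6 N at the knob moves it. Starts 1.4 to 1.8
- lever_knob (a point): on the axis of the lever's upright red knob (16 mm diameter, 40 mm tall), 18 mm below its top, 115 mm above the bench, 92 mm from the pivot; it stands on the lever's flat arm (16 mm wide, 8 mm thick), whose top is 22 mm below this point and whose underside passes 4 mm over a seated cell. Turns with the lever
- lever_hinge (a point): point on the lever's vertical pivot axis, level with lever_knob, 52 mm behind (+x of) the pocket centre; axes as meter
- filter_handle (a point): centre of the check filter's orange handle, a block 24 (x) x 50 (y) x 42 mm tall; below it a dark blade 8 (x) x 36 (y) mm, 62 mm long, its tip 83 mm below this point, last 3 mm stepped to 5 x 33 mm. Loose, about 100 g. It stands in the stand, handle's underside (21 mm below this point) on the stand's top. Either way round is the same
- filter_band (a point): centre of the 12 mm tall yellow band round the filter's blade, 43 mm below filter_handle, 40 mm above the blade's tip; same axes as filter_handle
- stand: fixed aluminium block 60 (x) x 80 (y) x 66 mm tall with a 12 (x) x 40 (y) mm slot that holds the filter upright; origin at the centre of its underside, same directions as the filter in it
- slot (a point): centre of the slot in the top of the grey filter hood, at its yellow collar's rim, 90 mm above the bench. Slot 10 (x) x 38 (y) mm, 2 mm more than the blade each way; top 3 mm flares to 16 x 44 mm, then 12 mm deep, open space below down to 78 mm under this point. Axes as meter
- meter: photometer fixed to the bench, 150 (x) x 255 (y) mm; origin under its middle, x from its display front to its back. White deck 42 mm tall on the -y side, pocket at y = -70 mm; grey filter hood 100 (x) x 110 (y) mm, 90 mm tall, on the +y side, slot at y = +70 mm; hood open at its back (+x)
- other_cell_mid (a point): centre of another cell of the same size with a GREEN cap, not to be used or moved
- jar: white sample jar, 70 mm diameter, 110 mm tall, origin under it; leave alone
- bottle: brown bottle, 56 mm diameter, 150 mm tall, origin under it; leave alone
- beaker: clear glass beaker, 66 mm diameter, 80 mm tall, origin under it; leave alone
- screw_cap: white screw cap lying flat, 52 mm diameter, 14 mm tall, origin under it; leave alone
- calculator: grey pocket calculator 130 x 80 x 14 mm on a blue mat, origin under it; leave alone
- tip_rack: blue closed rack 80 x 120 x 50 mm, origin under it; leave alone

How it is judged:
By the outcome, as a careful person would: the job done as asked, in the order asked, and still so for the second after the job is handed in, while the arm keeps its last pose, push and grip.
It also fails if it takes over 72 s, if anything falls off the work surface, if the arm or the gripper's body presses on something with over 40 N, if the wrist force passes 120 N, or if a joint passes its speed limit or range.

## Working session

There is one attempt and no reset: what is moved stays moved. The work goes in short steps, Python scripts to look and compute and a tool call to move; the robot and the scene stay as the last step left them, time stands still between calls to the robot, and variables do not carry over. Pictures are saved under pics/ and viewed, and the job is handed in when it is done.

Besides the shell and the picture viewer there is one more tool, called after "Call:" as a command line: name --argument value ..., lists and objects as JSON in quotes. arm_command: Moves the arm, as the interface text tells. Its arguments: {"type":"object","properties":{"targets":{"type":"array"},"force":{"type":"number"}},"required":["targets"]}

```bash
ls; mkdir -p pics; cat > h.py <<'E'
import numpy as np, cv2
from plant import read_state, grab_frame, job_done
from scipy.spatial.transform import Rotation as Rn
def save(f,n): cv2.imwrite('pics/'+n,cv2.cvtColor(f['pixels'],cv2.COLOR_RGB2BGR))
def K(f): return np.array([[f['fx'],0,f['cx']],[0,f['fy'],f['cy']],[0,0,1.]])
E
python3 - <<'E'
from h import *
print(read_state())
for n in ['scene','top','wrist']:
    s=read_state(); f=grab_frame(n); save(f,n+'0.png'); np.save('pics/'+n+'0.npy',dict(f,state=s),allow_pickle=True)
    print({k:v for k,v in f.items() if k!='pixels'})
E
```

```text
pics
{'t': 0.0, 'joints': array([ 1.10520028,  0.38383973,  0.04384749,  1.59958678, -0.01792422,
        1.16120699, -0.04987654]), 'qvel': array([-1.46383710e-04,  8.99483188e-05,  2.39486094e-04,  1.95337188e-03,
       -1.01960202e-03, -3.58293023e-05,  1.20122217e-03]), 'joint_torque': array([-5.10009559e-04, -4.33466220e+01,  1.02470543e+00, -2.49516392e+01,
        1.06672771e-02,  1.12392643e-02, -3.67435447e-06]), 'eef_pos': array([ 0.23338484, -0.60569044,  0.24887832]), 'orientation': array([ 8.24509778e-01, -5.65846156e-01, -1.12590471e-03, -6.96781540e-04]), 'force': array([-0.50143202, -0.03936224, -0.08035388]), 'ft_torque': array([ 0.01964755,  0.0506432 , -0.00268517]), 'width': 0.08538254277476157}
{'fx': 418.47269242213116, 'fy': 418.47269242213116, 'cx': 277.80565923209593, 'cy': 211.09037864228367, 'dist_coeffs': array([0.00057868, 0.        , 0.        , 0.        , 0.        ]), 'R': array([[-0.71378553,  0.70033853, -0.00601308],
       [ 0.50509245,  0.508805  , -0.69713634],
       [-0.48517196, -0.500643  , -0.71691336]]), 't': array([ 0.37731   , -0.183268
[... 257 characters left out ...]
097 ],
       [-0.98196703, -0.02303396, -0.18764378],
       [ 0.18745769,  0.01000807, -0.98222169]]), 't': array([-0.00401259,  0.51675182,  1.34984293])}
{'fx': 324.50024824149625, 'fy': 324.50024824149625, 'cx': 279.84372544437895, 'cy': 213.26329500895523, 'dist_coeffs': array([0.02280186, 0.        , 0.        , 0.        , 0.        ]), 'hand_eye': array([[ 9.99998603e-01,  1.66843097e-03,  1.04588402e-04,
         4.33064101e-04],
       [-1.63376036e-03,  9.62130953e-01,  2.72582758e-01,
        -6.82264307e-02],
       [ 3.54157777e-04, -2.72582548e-01,  9.62132334e-01,
        -1.23885899e-01],
       [ 0.00000000e+00,  0.00000000e+00,  0.00000000e+00,
         1.00000000e+00]])}
```

View pics/scene0.png

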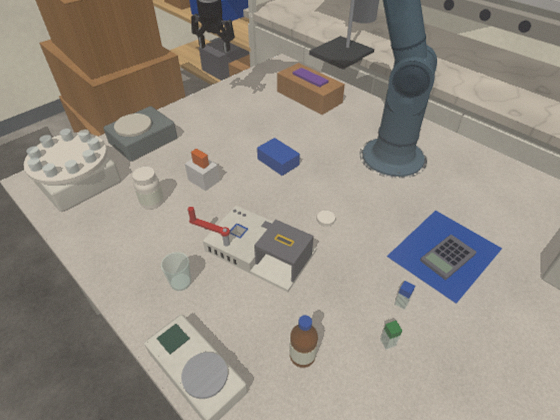

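View pics/top0.png

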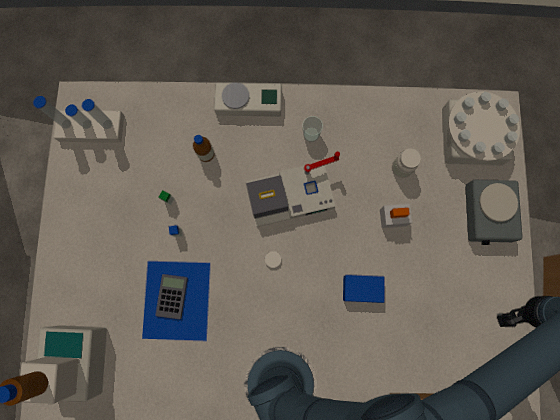

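View pics/wrist0.png

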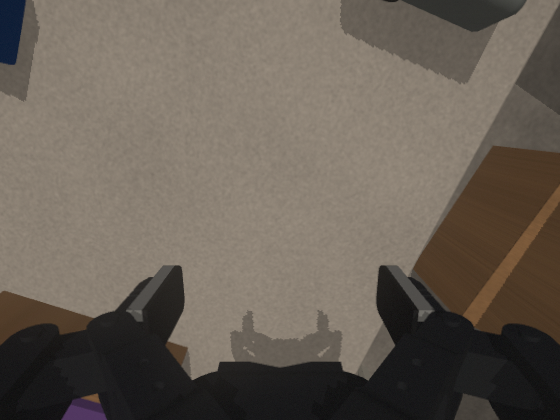

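The top view shows the base at about (280,380), the blue cell at (174,230), green at (165,196), the meter at (290,195) with its lever open toward (337,155), and the stand with filter at (397,213). In the scene view the same things are at (405,292), (393,330), (255,240) and (203,168). Next I'll measure these coarsely by colour.

```bash
cat >> h.py <<'E'
def pose(f):
    "camera-to-world R,C"
    if 'R' in f: return f['R'].T, -f['R'].T@f['t']
    s=f['state']; Rt=Rn.from_quat(s['orientation']).as_matrix(); H=f['hand_eye']
    return Rt@H[:3,:3], Rt@H[:3,3]+s['eef_pos']
def ray(f,uv):
    uv=np.asarray(uv,float).reshape(-1,1,2)
    d=cv2.undistortPoints(uv,K(f),f['dist_coeffs'])[:,0]
    R,C=pose(f); D=np.c_[d,np.ones(len(d))]@R.T
    return C,D
def plane(f,uv,z):
    C,D=ray(f,uv); return C+D*((z-C[2])/D[:,2:])
def proj(f,X):
    R,C=pose(f); Xc=(np.asarray(X,float).reshape(-1,3)-C)@R
    return cv2.projectPoints(Xc,np.zeros(3),np.zeros(3),K(f),f['dist_coeffs'])[0][:,0]
def tri(obs):
    A=np.zeros((3,3));b=np.zeros(3)
    for f,uv in obs:
        C,D=ray(f,[uv]); d=D[0]/np.linalg.norm(D[0]); M=np.eye(3)-np.outer(d,d); A+=M;b+=M@C
    X=np.linalg.solve(A,b); 
    return X,[np.linalg.norm(np.cross(X-ray(f,[uv])[0],ray(f,[uv])[1][0]/np.linalg.norm(ray(f,[uv])[1][0]))) for f,uv in obs]
def load(n): return np.load('pics/'+n+'.npy',allow_pickle=True).item()
def shot(n,name):
    s=read_state(); f=grab_frame(n); f['state']=s; save(f,name+'.png'); np.save('pics/'+name+'.npy',f,allow_pickle=True); return f
RNG={'blue':((100,120,50),(128,255,255)),'green':((45,90,30),(85,255,255)),'red':((0,150,70),(6,255,255)),'orange':((7,170,120),(16,255,255)),'yellow':((18,120,90),(34,255,255))}
def blobs(f,c,amin=8):
    hsv=cv2.cvtColor(f['pixels'],cv2.COLOR_RGB2HSV); m=cv2.inRange(hsv,*[np.array(x) for x in RNG[c]])
    if c=='red': m|=cv2.inRange(hsv,np.array((174,150,70)),np.array((180,255,255)))
    n,l,st,ce=cv2.connectedComponentsWithStats(m,connectivity=8)
    return [(ce[i].round(1),st[i].tolist(),(l==i)) for i in range(1,n) if st[i][4]>=amin]
E
python3 - <<'E'
from h import *
for n in ['top0','scene0']:
    f=load(n)
    for c in RNG:
        for b in blobs(f,c): print(n,c,b[0],b[1])
for n,(x,y,w,h) in {'top0':(230,130,200,130),'scene0':(170,130,160,170)}.items():
    p=load(n)['pixels'][y:y+h,x:x+w]; cv2.imwrite('pics/c_%s.png'%n,cv2.cvtColor(cv2.resize(p,None,fx=3.5,fy=3.5,interpolation=cv2.INTER_CUBIC),cv2.COLOR_RGB2BGR))
E
```

```text
top0 blue [ 39.  101.5] [33, 96, 13, 12, 123]
top0 blue [ 87.7 104.6] [82, 99, 12, 12, 113]
top0 blue [ 70.9 109.8] [65, 104, 13, 12, 109]
top0 blue [197.9 138.8] [194, 135, 9, 9, 61]
top0 blue [310.5 186.6] [304, 181, 14, 13, 51]
top0 blue [172.9 229.7] [169, 225, 9, 10, 72]
top0 blue [177.7 302. ] [142, 261, 68, 80, 3744]
top0 blue [363.4 288.4] [343, 275, 41, 28, 1046]
top0 blue [  6.4 392.8] [0, 384, 17, 19, 211]
top0 green [268.7  96.4] [262, 90, 15, 14, 193]
top0 green [164.1 195.5] [159, 190, 11, 12, 79]
top0 green [ 68.9 350.1] [67, 347, 4, 7, 9]
top0 red [337.1 153.8] [335, 151, 5, 6, 23]
top0 red [319.  163.4] [304, 157, 32, 15, 159]
top0 orange [400.7 211.1] [393, 208, 16, 8, 107]
top0 yellow [266.6 194. ] [259, 190, 16, 9, 60]
scene0 blue [193.6   6.2] [190, 0, 8, 14, 81]
scene0 blue [232.8   8.4] [221, 0, 27, 20, 425]
scene0 blue [277.8 150.8] [258, 139, 41, 26, 543]
scene0 blue [443.9 254.4] [388, 211, 113, 91, 3940]
scene0 blue [407.4 287. ] [401, 281, 14, 13, 102]
scene0 blue [304.8 321.2] [299, 316, 13, 12, 113]
scene0 green [393.5 327.3] [386, 321, 16, 13, 120]
scene0 red [190.5 208.3] [189, 207, 4, 4, 14]
scene0 red [210.2 225.8] [194, 219, 35, 16, 148]
scene0 orange [197.4 152. ] [192, 149, 12, 7, 22]
scene0 yellow [284.  239.7] [275, 234, 19, 12, 71]
```

View pics/c_top0.png

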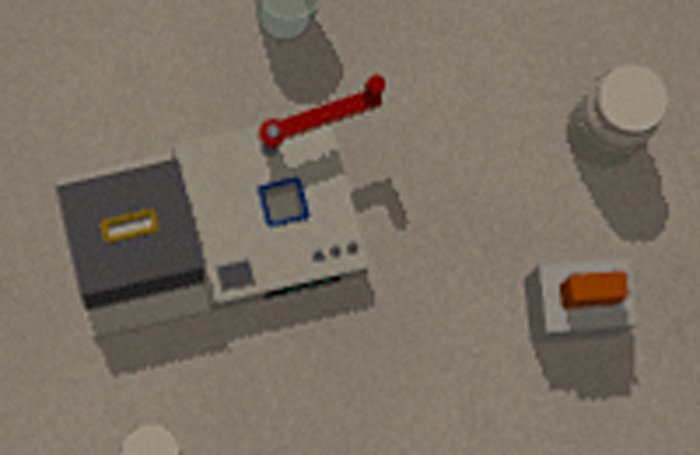

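View pics/c_scene0.png

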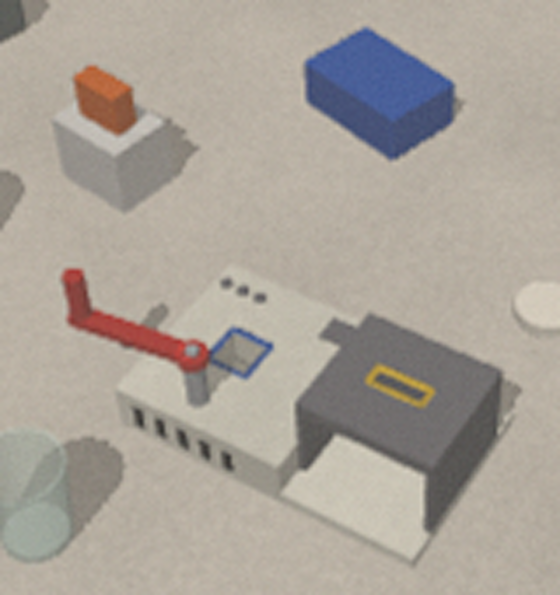

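The top crop shows the yellow slot rim at ~(267,194) and the blue pocket rim at ~(311,187). The pivot is at ~(307,168), the knob at (337,154), and the orange handle at ~(400,211). Triangulating now.

```bash
python3 - <<'E'
from h import *
T=load('top0');S=load('scene0')
P=lambda n,*a:print(n,*[np.round(x,4).tolist() for x in a])
po=plane(T,[310.8,187.3],.045)[0]; sl=plane(T,[266.6,194],.09)[0]
P('pocket top',po); P('slot top',sl); P('slot scene',plane(S,[284,239.7],.09)[0]); P('slot tri',*tri([(T,(266.6,194)),(S,(284,239.7))]))
d=(sl-po)[:2]; P('dist',np.linalg.norm(d), 'x')if 0 else print(np.linalg.norm(d), np.degrees(np.arctan2(d[1],d[0]))-90)
P('pocket scene',plane(S,[239,230.8],.045)[0])
P('knob top',plane(T,[337.1,153.5],.13)[0]); P('knob scene',plane(S,[191,207.5],.133)[0])
P('hinge',plane(T,[307.3,167.7],.1)[0],plane(S,[225.2,230.3],.1)[0])
P('blue cell',plane(T,[172.9,229.2],.065)[0],plane(S,[407.4,285],.067)[0])
P('green cell',plane(T,[164.1,195.5],.065)[0],plane(S,[393.5,325],.067)[0])
P('filter',plane(T,[400.7,211],.108)[0]); P('filt scene',plane(S,[199.5,151],.108)[0])
for b in blobs(T,'orange'): print(cv2.minAreaRect(np.argwhere(b[2])[:,::-1].astype(np.float32)))
print(read_state()['t'])
E
```

```text
pocket top [0.5988, -0.0805, 0.045]
slot top [0.5636, 0.0551, 0.09]
slot scene [0.5649, 0.0593, 0.09]
slot tri [0.5636, 0.0562, 0.0866] [0.0013, 0.0013]
0.1400787221704918 14.54139693596558
pocket scene [0.6, -0.0722, 0.045]
knob top [0.6833, -0.1532, 0.13]
knob scene [0.6805, -0.1506, 0.133]
hinge [0.646, -0.0662, 0.1] [0.652, -0.0575, 0.1]
blue cell [0.453, 0.3385, 0.065] [0.4472, 0.3381, 0.067]
green cell [0.5576, 0.3734, 0.065] [0.5536, 0.3739, 0.067]
filter [0.5172, -0.345, 0.108]
filt scene [0.5107, -0.3469, 0.108]
((400.5882263183594, 211.1470489501953), (6.82598876953125, 15.262603759765625), 85.60128784179688)
0.15
```

Consistent: slot–pocket distance is 140 mm and yaw is about 14.5°. The hinge-to-knob radius is 92 mm with the lever at about 1.7. I'll go over the stand and meter on the way to the cell, taking wrist pictures.

```bash
cat >> h.py <<'E'
def Rdown(yaw): # tool x at world yaw (deg), z down
    c,s=np.cos(np.radians(yaw)),np.sin(np.radians(yaw)); return np.array([[c,s,0],[s,-c,0],[0,0,-1.]])
def delta(p,yaw=None,show=True):
    s=read_state(); R=Rn.from_quat(s['orientation']).as_matrix()
    cy=np.degrees(np.arctan2(R[1,0],R[0,0]))
    if yaw is None: yaw=cy
    rv=np.degrees(Rn.from_matrix(R.T@Rdown(yaw)).as_rotvec())
    d=(R.T@(np.array(p)-s['eef_pos']))*100
    if show: print('t %.2f pos %s yaw %.2f w %.4f F %s | shift cm %s turn deg %s'%(s['t'],s['eef_pos'].round(4),cy,s['width'],s['force'].round(1),d.round(2),rv.round(2)))
    return d,rv
E
python3 - <<'E'
from h import *
delta([.50,-.33,.26])
E
```

```text
t 0.15 pos [ 0.2335 -0.6059  0.2492] yaw -68.92 w 0.0855 F [ 0.1 -0.2  0. ] | shift cm [-16.16 -34.79  -1.05] turn deg [0.01 0.12 0.  ]
```

Call:
arm_command --targets '[[[-1,-1.6,-3.5,-0.1,0,0,0],[-1,-1.6,-3.5,-0.1,0,0,0],[-1,-1.6,-3.5,-0.1,0,0,0],[-1,-1.6,-3.5,-0.1,0,0,0],[-1,-1.6,-3.5,-0.1,0,0,0],[-1,-1.6,-3.5,-0.1,0,0,0],[-1,-1.6,-3.5,-0.1,0,0,0],[-1,-1.6,-3.5,-0.1,0,0,0],[-1,-1.6,-3.5,-0.1,0,0,0],[-1,-1.6,-3.5,-0.1,0,0,0],[-1,0,0,0,0,0,0],[-1,0,0,0,0,0,0]]]'

```text
t: 1.35
eef_pos: [0.5085, -0.3203, 0.2525]
orientation: [0.823, -0.568, -0.006, -0.0]
force: [-0.0, -0.4, -0.9]
width: 0.0853
```

```bash
python3 - <<'E'
from h import *
f=shot('wrist','w1')
delta([.56,-.06,.30],14.5)
E
```

```text
t 1.40 pos [ 0.5091 -0.3192  0.2525] yaw -69.22 w 0.0853 F [ 0.9  0.4 -1.2] | shift cm [-22.49 -13.93  -4.56] turn deg [ -0.25   0.71 -83.72]
```

View pics/w1.png

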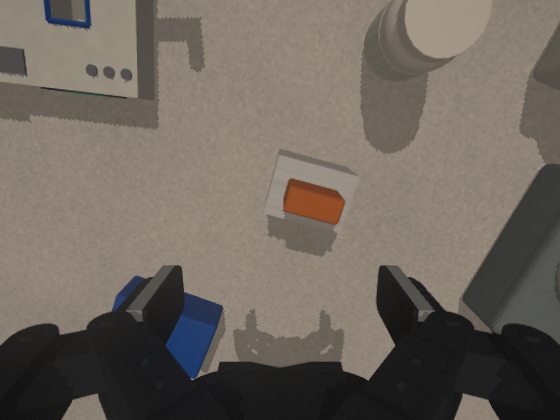

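The wrist view shows the orange handle at about (314,200), the stand top around it, and the pocket corner of the meter at (67,10). I'll segment the handle's top face and continue to the meter.

```bash
cat >> h.py <<'E'
def crop(f,x,y,w,h,name,k=None):
    k=k or min(760/w,560/h); p=f['pixels'][y:y+h,x:x+w]
    cv2.imwrite('pics/'+name,cv2.cvtColor(cv2.resize(p,None,fx=k,fy=k,interpolation=cv2.INTER_NEAREST),cv2.COLOR_RGB2BGR)); print('scale',k)
E
python3 - <<'E'
from h import *
f=load('w1')
for b in blobs(f,'orange'): print(b[0],b[1])
crop(f,255,140,115,85,'w1c.png')
hsv=cv2.cvtColor(f['pixels'],cv2.COLOR_RGB2HSV); b=max(blobs(f,'orange'),key=lambda b:b[1][4])
v=hsv[...,2][b[2]]; print(np.histogram(v,bins=12))
E
```

```text
[313.6 204.6] [284, 186, 60, 38, 1442]
scale 6.588235294117647
(array([ 21,  14,  24,  21,  30,  23,  18,  38,  49, 137, 603, 464]), array([120.        , 122.41666667, 124.83333333, 127.25      ,
       129.66666667, 132.08333333, 134.5       , 136.91666667,
       139.33333333, 141.75      , 144.16666667, 146.58333333,
       149.        ]))
```

View pics/w1c.png

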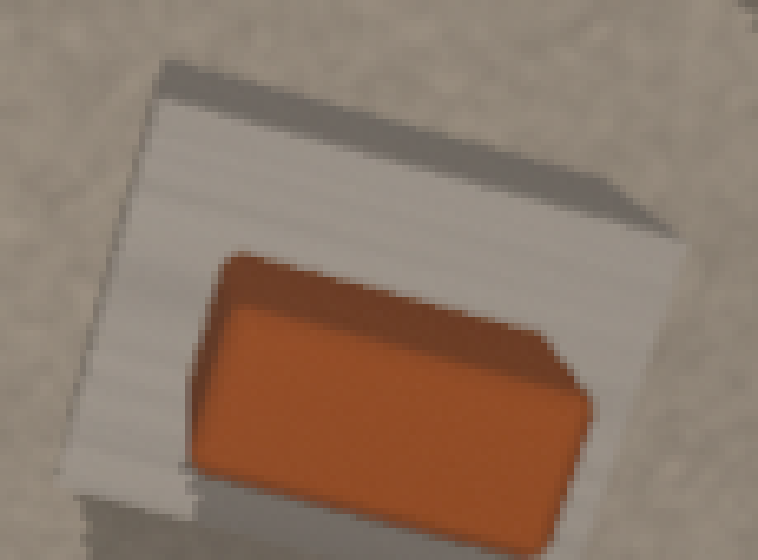

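Call:
arm_command --targets '[[[-1,-2.5,-1.5,-0.5,0,0,-8],[-1,-2.5,-1.2,-0.5,0,0,-8],[-1,-2.7,-0.8,-0.5,0,0,-8],[-1,-2.8,-0.4,-0.5,0,0,-8],[-1,-2.8,0,-0.5,0,0,-8],[-1,-2.8,0.4,-0.5,0,0,-8],[-1,-2.7,0.8,-0.5,0,0,-8],[-1,-2.5,1.2,-0.5,0,0,-8],[-1,-2.4,1.6,-0.4,0,0,-8],[-1,0,0,0,0,0,-8],[-1,0,0,0,0,0,-3],[-1,0,0,0,0,0,0]]]'

```text
t: 2.6
eef_pos: [0.3384, -0.2179, 0.2979]
orientation: [0.991, 0.132, -0.006, -0.004]
force: [-0.2, -0.1, 0.3]
width: 0.0854
```

```bash
python3 - <<'E'
from h import *
delta([.56,-.06,.30],14.5)
f=shot('wrist','w2')
E
```

```text
t 2.60 pos [ 0.3384 -0.2179  0.2979] yaw 15.18 w 0.0854 F [-0.2 -0.1  0.3] | shift cm [25.52 -9.44 -0.4 ] turn deg [-0.53  0.62  0.68]
```

View pics/w2.png

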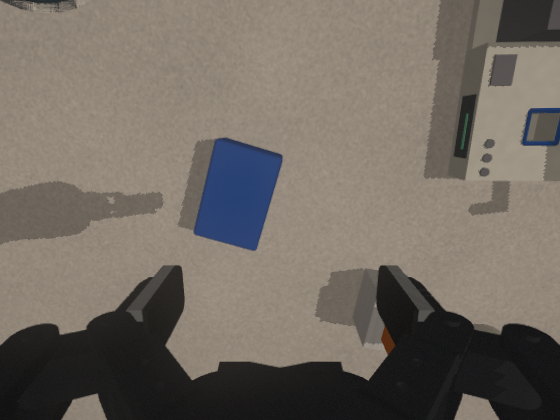

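The view shows the tip rack and only the corner of the meter: my turning shifts went the wrong way. I'll move on to the overview point.

Call:
arm_command --targets '[[[-1,3.4,-1.25,0,0,0,0],[-1,3.4,-1.25,0,0,0,0],[-1,3.4,-1.25,0,0,0,0],[-1,3.4,-1.25,0,0,0,0],[-1,3.4,-1.25,0,0,0,0],[-1,3.4,-1.25,0,0,0,0],[-1,3.4,-1.25,0,0,0,0],[-1,0,0,0,-0.5,0.6,0.6],[-1,0,0,0,0,0,0]]]'

```text
t: 3.55
eef_pos: [0.5531, -0.0743, 0.2933]
orientation: [0.994, 0.112, -0.001, -0.002]
force: [-0.9, -0.2, -0.7]
width: 0.085
```

```bash
python3 - <<'E'
from h import *
f=shot('wrist','w3')
delta([.45,.32,.25])
E
```

```text
t 3.60 pos [ 0.5531 -0.0741  0.2934] yaw 12.88 w 0.0855 F [ 0.2  0.5 -0.2] | shift cm [ -1.27 -40.7    4.51] turn deg [-0.24 -0.    0.  ]
```

View pics/w3.png

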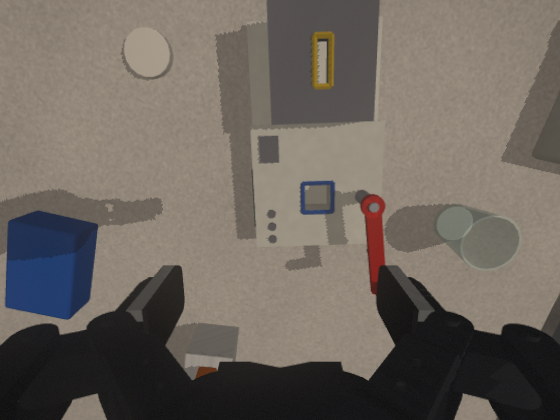

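The view shows the pocket collar at (318,197), the slot rim at (323,61), the hinge at (374,207), and the lever heading to (377,290). I'll measure these and continue to the cell.

```bash
cat >> h.py <<'E'
def quad(f,m,z):
    "min-area rect of mask corners cast on plane z: centre, sides, angle of long side"
    c=max(cv2.findContours(m.astype(np.uint8),cv2.RETR_EXTERNAL,cv2.CHAIN_APPROX_NONE)[0],key=len)[:,0]
    W=plane(f,c,z)[:,:2]; r=cv2.minAreaRect((W*1e4).astype(np.float32)); b=cv2.boxPoints(r)/1e4
    e1,e2=b[1]-b[0],b[2]-b[1]; e=e1 if np.linalg.norm(e1)>np.linalg.norm(e2) else e2
    return np.array(r[0])/1e4,sorted(np.array(r[1])/1e4),np.degrees(np.arctan2(e[1],e[0]))%180
E
python3 - <<'E'
from h import *
f=load('w3')
for c,z in (('yellow',.09),('blue',.045),('red',.093)):
    for b in blobs(f,c,40): print(c,b[0],b[1],quad(f,b[2],z))
crop(f,300,20,110,280,'w3c.png')
g=load('w1')
hsv=cv2.cvtColor(g['pixels'],cv2.COLOR_RGB2HSV); b=max(blobs(g,'orange'),key=lambda b:b[1][4])
print('handle',quad(g,b[2]&(hsv[...,2]>136),.108))
E
```

```text
yellow [322.8  59.4] [312, 31, 22, 58, 734] (array([0.56321982, 0.05417096]), [np.float64(0.019722279357910155), np.float64(0.04774033508300781)], np.float32(104.61686))
blue [312.4 196.4] [302, 181, 32, 33, 180] (array([ 0.59895483, -0.08040403]), [np.float64(0.03620285949707031), np.float64(0.03815879516601563)], np.float32(104.02841))
blue [ 47.8 264.9] [6, 211, 91, 108, 7891] (array([ 0.29887705, -0.23983059]), [np.float64(0.10055855712890625), np.float64(0.13882156982421875)], np.float32(88.65814))
red [374.1 238. ] [361, 195, 24, 99, 1273] (array([ 0.66603613, -0.1078373 ]), [np.float64(0.023530091857910156), np.float64(0.11174476318359375)], np.float32(113.29687))
scale 2.0
handle (array([ 0.51735366, -0.34654902]), [np.float64(0.020836210632324218), np.float64(0.046271343994140623)], np.float32(95.78439))
```

View pics/w3c.png

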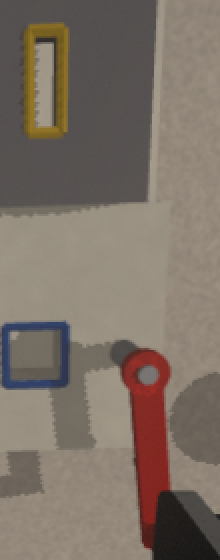

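Call:
arm_command --targets '[[[-1,-0.1,-4,0.4,0,0,0],[-1,-0.1,-4,0.4,0,0,0],[-1,-0.1,-4,0.4,0,0,0],[-1,-0.1,-4,0.4,0,0,0],[-1,-0.1,-4,0.4,0,0,0],[-1,-0.1,-4,0.4,0,0,0],[-1,-0.1,-4,0.4,0,0,0],[-1,-0.1,-4,0.4,0,0,0],[-1,-0.1,-4,0.4,0,0,0],[-1,0,0,0,0,0,0],[-1,0,0,0,0,0,0]]]'

```text
t: 4.7
eef_pos: [0.4653, 0.2656, 0.2561]
orientation: [0.996, 0.092, 0.001, 0.005]
force: [0.5, -0.6, 1.1]
width: 0.0855
```

```bash
python3 - <<'E'
from h import *
f=shot('wrist','w4')
delta([.45,.338,.2])
E
```

```text
t 4.75 pos [0.465  0.266  0.2562] yaw 10.55 w 0.0855 F [0.5 1.2 0.9] | shift cm [-0.16 -7.4   5.56] turn deg [ 0.46 -0.02 -0.  ]
```

View pics/w4.png

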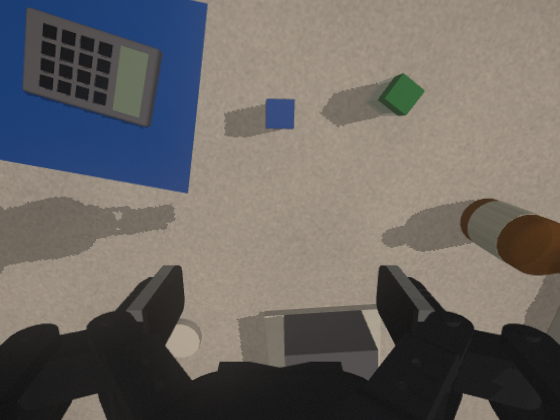

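The wrist view shows the blue cap at (280,113), nearly aligned with the tool, the green cell at (402,95) well clear, and the mat at upper left.

```bash
python3 - <<'E'
from h import *
f=load('w4')
for b in blobs(f,'blue',40): print(b[0],b[1],quad(f,b[2],.07))
crop(f,255,90,60,50,'w4c.png')
E
```

```text
[107.1  95.3] [0, 0, 207, 193, 23878] (array([0.28918145, 0.32985017]), [np.float64(0.162272314453125), np.float64(0.173674658203125)], np.float32(0.31878048))
[279.8 113.3] [267, 99, 27, 29, 752] (array([0.45133057, 0.33798733]), [np.float64(0.02374036102294922), np.float64(0.024283555603027345)], np.float32(99.9778))
scale 11.2
```

View pics/w4c.png

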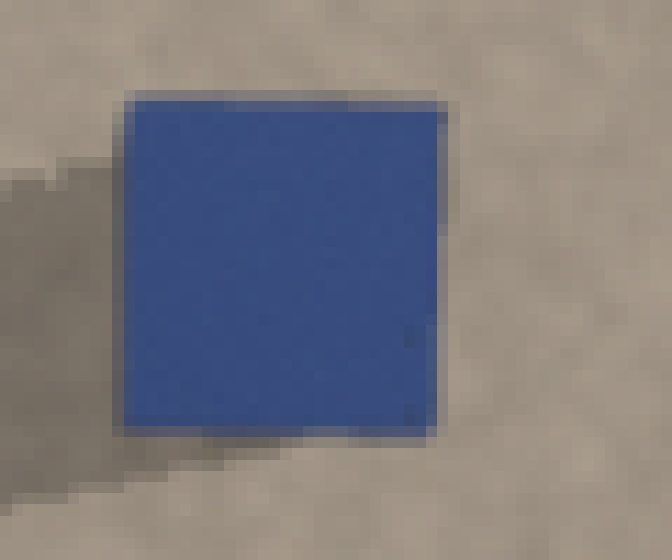

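Cell top at (0.4513, 0.3380), yaw 10.0°, which agrees with the fixed cameras. Approaching.

Call:
arm_command --targets '[[[-1,0,-1.8,3,0,0,0],[-1,0,-1.8,3,0,0,0],[-1,0,-1.8,3,0,0,0],[-1,0,-1.8,3,0,0,0],[-1,0,0,0,0.5,0,0.5],[-1,0,0,0,0,0,0]]]'

```text
t: 5.35
eef_pos: [0.4636, 0.3223, 0.1342]
orientation: [0.997, 0.074, 0.005, 0.004]
force: [-0.3, -0.5, 1.5]
width: 0.0855
```

```bash
python3 - <<'E'
from h import *
delta([.4513,.338,.057],10.0)
E
```

```text
t 5.35 pos [0.4636 0.3223 0.1342] yaw 8.45 w 0.0855 F [-0.3 -0.5  1.5] | shift cm [-1.06 -1.8   7.7 ] turn deg [ 0.47 -0.52 -1.56]
```

Call:
arm_command --targets '[[[-1,-1.1,-1.9,1,0.5,-0.5,-1.6],[-1,0,0,0,0,0,0]]]'

```text
t: 5.55
eef_pos: [0.452, 0.3378, 0.1256]
orientation: [0.996, 0.085, 0.002, -0.0]
force: [-0.3, 1.1, 0.4]
width: 0.0854
```

```bash
python3 - <<'E'
from h import *
f=shot('wrist','w5')
for b in blobs(f,'blue',200):  print(b[0],b[1],quad(f,b[2],.07))
delta([.4513,.338,.057],10.0)
E
```

```text
[ 90.5 170.9] [0, 32, 172, 276, 29293] (array([0.33643945, 0.35022095]), [np.float64(0.09065071411132812), np.float64(0.1446542236328125)], np.float32(89.548325))
[278.7 238.7] [258, 221, 43, 40, 1496] (array([0.45085298, 0.33847385]), [np.float64(0.02443677978515625), np.float64(0.024805778503417968)], np.float32(9.815516))
t 5.60 pos [0.4545 0.3363 0.1263] yaw 9.66 w 0.0853 F [ 0.8 -0.9 -0.3] | shift cm [-0.32 -0.23  6.93] turn deg [ 0.06 -0.35 -0.34]
```

View pics/w5.png

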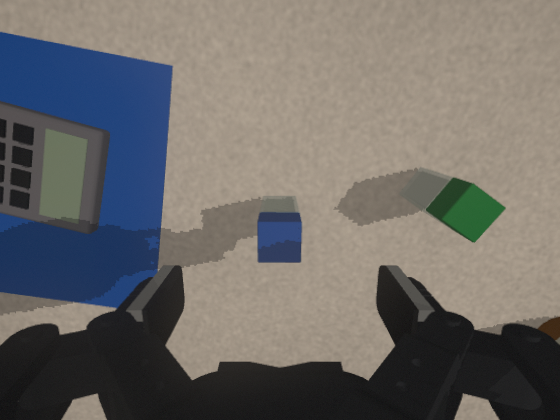

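The cap is centred between the fingers at (279,238). Descending.

Call:
arm_command --targets '[[[-1,-0.2,-0.2,2.4,0,-0.3,-0.3],[-1,0,0,2.4,0,0,0],[-1,0,0,2,0,0,0],[-1,0,0,0,0,0,0]]]'

```text
t: 6.0
eef_pos: [0.4585, 0.3386, 0.0626]
orientation: [0.996, 0.085, 0.007, -0.001]
force: [0.5, -1.0, -0.5]
width: 0.0855
```

```bash
python3 - <<'E'
from h import *
delta([.451,.3383,.057],10.0)
E
```

```text
t 6.00 pos [0.4585 0.3386 0.0626] yaw 9.80 w 0.0855 F [ 0.5 -1.  -0.5] | shift cm [-0.76 -0.09  0.55] turn deg [-0.04 -0.78 -0.2 ]
```

Call:
arm_command --targets '[[[-1,-0.7,-0.1,0.5,0,-0.8,-0.2],[-1,0,0,0,0,0,0]]]'

```text
t: 6.2
eef_pos: [0.4527, 0.3388, 0.0595]
orientation: [0.996, 0.087, 0.001, -0.001]
force: [0.5, -0.5, -0.7]
width: 0.0851
```

```bash
python3 - <<'E'
from h import *
delta([.451,.3383,.057],10.0)
E
```

```text
t 6.20 pos [0.4527 0.3388 0.0595] yaw 9.96 w 0.0851 F [ 0.5 -0.5 -0.7] | shift cm [-0.17  0.02  0.25] turn deg [-0.08 -0.1  -0.04]
```

Call:
arm_command --targets '[[[-1,-0.2,0,0.3,0,0,0],[1,0,0,0,0,0,0],[1,0,0,0,0,0,0],[1,0,0,0,0,0,0],[1,0,0,0,0,0,0],[1,0,0,0,0,0,0],[1,0,0,0,0,0,0]]]' --force 40

```text
t: 6.9
eef_pos: [0.4527, 0.3401, 0.06]
orientation: [0.996, 0.087, 0.004, -0.002]
force: [0.4, -0.3, 0.2]
width: 0.0253
```

```bash
python3 - <<'E'
from h import *
delta([.451,.3383,.057],10.0)
E
```

```text
t 6.90 pos [0.4527 0.3401 0.06  ] yaw 9.95 w 0.0253 F [ 0.4 -0.3  0.2] | shift cm [-0.2   0.15  0.3 ] turn deg [-0.22 -0.45 -0.05]
```

Gripped (width 25 mm). Lifting.

Call:
arm_command --targets '[[[1,0,0,-2,0,-0.3,0],[1,0,0,-4,0,0,0],[1,0,0,-4,0,0,0],[1,0,0,-4,0,0,0],[1,0,0,-2,0,0,0]]]'

```text
t: 7.4
eef_pos: [0.4487, 0.3361, 0.2187]
orientation: [0.996, 0.087, -0.006, 0.002]
force: [-0.1, 1.1, -1.2]
width: 0.0254
```

```bash
python3 - <<'E'
from h import *
delta([.597,-.08,.20],10.0)
E
```

```text
t 7.40 pos [0.4487 0.3361 0.2187] yaw 10.01 w 0.0254 F [-0.1  1.1 -1.2] | shift cm [ 7.4  43.55  1.88] turn deg [0.13 0.69 0.01]
```

Call:
arm_command --targets '[[[1,0.7,4,0.1,0,0.1,0],[1,0.7,4,0.1,0,0.1,0],[1,0.7,4,0.1,0,0,0],[1,0.7,4,0.1,0,0,0],[1,0.7,4,0.1,0,0,0],[1,0.7,4,0.1,0,0,0],[1,0.7,4,0.1,0,0,0],[1,0.7,4,0.1,0,0,0],[1,0.7,4,0.1,0,0,0],[1,0.7,4,0.1,0,0,0],[1,0.4,3,0.1,0,0,0],[1,0,0,0,0,0,8.5],[1,0,0,0,0,0,8.5],[1,0,0,0,0,0,8.5],[1,0,0,0,0,0,8.5],[1,0,0,0,0,0,8.5],[1,0,0,0,0,0,8.5],[1,0,0,0,0,0,8.5],[1,0,0,0,0,0,8.5]]]'

```text
t: 9.3
eef_pos: [0.5993, -0.0894, 0.2036]
orientation: [0.875, -0.484, -0.005, 0.001]
force: [-0.4, 0.6, -1.5]
width: 0.0252
```

```bash
python3 - <<'E'
from h import *
delta([.597,-.08,.18],-75.4)
E
```

```text
t 9.30 pos [ 0.5993 -0.0894  0.2036] yaw -57.83 w 0.0252 F [-0.4  0.6 -1.5] | shift cm [-0.9  -0.32  2.36] turn deg [ 0.48  0.4  17.57]
```

Call:
arm_command --targets '[[[1,0,0,0,0,0,8.5],[1,0,0,0,0,0,8.5],[1,0,0,0,0,0,0],[1,0,0,0,0,0,0]]]'

```text
t: 9.7
eef_pos: [0.5975, -0.0885, 0.2013]
orientation: [0.794, -0.607, -0.007, 0.003]
force: [0.4, 0.2, -1.1]
width: 0.0253
```

```bash
python3 - <<'E'
from h import *
f=shot('wrist','w6')
delta([.597,-.08,.18],-75.4)
for b in blobs(f,'blue',40): print(b[0],b[1])
E
```

```text
t 9.75 pos [ 0.5974 -0.0884  0.2013] yaw -74.83 w 0.0256 F [ 0.  -0.4 -1.5] | shift cm [-0.81 -0.21  2.13] turn deg [0.78 0.42 0.57]
[271.8 200.9] [252, 173, 44, 43, 449]
[279.9 295.9] [247, 257, 66, 78, 4938]
```

View pics/w6.png

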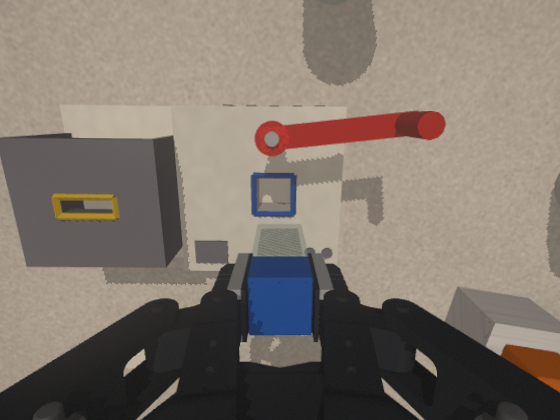

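The view shows the held cap at (280,296), the pocket collar at (272,195), the slot rim at (86,206), and the lever from (272,138) to the knob at (430,125). I'll measure the cell in the tool frame from the cap edges.

```bash
python3 - <<'E'
from h import *
f=load('w6')
crop(f,235,160,90,185,'w6c.png')
m=cv2.cvtColor(f['pixels'],cv2.COLOR_RGB2HSV)
print([(r,m[r,280].tolist()) for r in range(252,340,2)])
b=[b for b in blobs(f,'blue',40)]
print('pocket',quad(f,b[0][2],.045))
for y in blobs(f,'yellow',40): print('slot',y[0],quad(f,y[2],.09))
E
```

```text
scale 3.027027027027027
[(252, [33, 24, 125]), (254, [33, 24, 125]), (256, [107, 76, 108]), (258, [110, 139, 97]), (260, [111, 142, 97]), (262, [111, 146, 96]), (264, [111, 148, 98]), (266, [110, 147, 97]), (268, [111, 147, 97]), (270, [110, 159, 96]), (272, [110, 151, 96]), (274, [110, 159, 98]), (276, [111, 156, 100]), (278, [110, 169, 128]), (280, [110, 174, 132]), (282, [109, 173, 121]), (284, [109, 179, 131]), (286, [109, 178, 132]), (288, [109, 180, 132]), (290, [109, 181, 131]), (292, [109, 180, 132]), (294, [109, 181, 131]), (296, [109, 183, 131]), (298, [109, 183, 131]), (300, [109, 183, 131]), (302, [109, 183, 131]), (304, [109, 185, 131]), (306, [109, 181, 131]), (308, [109, 183, 131]), (310, [109, 178, 132]), (312, [109, 185, 131]), (314, [109, 183, 131]), (316, [109, 185, 131]), (318, [109, 183, 131]), (320, [109, 181, 131]), (322, [109, 182, 130]), (324, [109, 184, 130]), (326, [109, 182, 130]), (328, [109, 179, 131]), (330, [109, 182, 130]), (332, [109, 182, 130]), (334, [109, 177, 118]), (336, [17, 38, 121]), (338, [17, 41, 124])]
pocket (array([ 0.59948833, -0.08162466]), [np.float64(0.03817857971191406), np.float64(0.03823323669433594)], np.float32(13.875333))
slot [ 84.3 206.7] (array([0.56395059, 0.05305809]), [np.float64(0.019374919128417968), np.float64(0.04785066223144531)], np.float32(105.39698))
```

View pics/w6c.png

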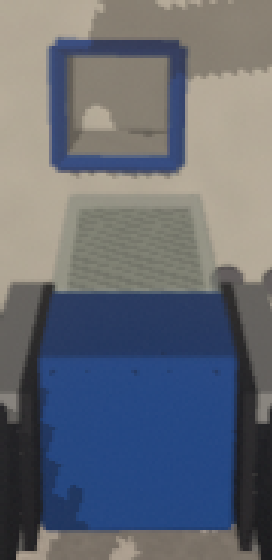

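```bash
cat >> h.py <<'E'
def toolray(f,uv):
    d=cv2.undistortPoints(np.asarray(uv,float).reshape(-1,1,2),K(f),f['dist_coeffs'])[:,0]
    H=f['hand_eye']; return H[:3,3],np.c_[d,np.ones(len(d))]@H[:3,:3].T
def totool(f,X):
    s=f['state']; return (np.asarray(X)-s['eef_pos'])@Rn.from_quat(s['orientation']).as_matrix()
E
python3 - <<'E'
from h import *
f=load('w6')
C,D=toolray(f,[(280,277),(280,335)])
s=D[:,1]/D[:,2]; # y=C1+s*(z-C2)
dz=.026/(s[1]-s[0]); y=C[1]+s*dz; print('top z tool',C[2]+dz,'y front/back',y,'mid',y.mean())
for z in (-.010,-.0125): print(z,[ (C+d*((z-C[2])/d[2])).round(4).tolist() for d in toolray(f,[(280,277),(280,335),(247.7,330),(312.5,330)])[1]])
print('pocket tool',totool(f,[.5995,-.0816,.045]).round(4))
# bottom/front edges: glass bottom front edge row ~224.3
print(toolray(f,[(280,224)])[1], )
d=toolray(f,[(280,224),(280,256)])[1]
for yy in (-.013,-.012): print([ (C+q*((yy-C[1])/q[1])).round(4).tolist() for q in d])
E
```

```text
top z tool -0.009533045285390451 y front/back [-0.01020327  0.01579673] mid 0.0027967283897104254
-0.01 [[0.0006, -0.0104, -0.01], [0.0007, 0.0155, -0.01], [-0.0124, 0.0131, -0.01], [0.0138, 0.0131, -0.01]]
-0.0125 [[0.0006, -0.0117, -0.0125], [0.0007, 0.0136, -0.0125], [-0.0121, 0.0113, -0.0125], [0.0135, 0.0113, -0.0125]]
pocket tool [-0.005  -0.0059  0.1563]
[[6.38684423e-04 3.04458708e-01 9.53099893e-01]]
[[0.0006, -0.013, 0.0492], [0.0006, -0.013, 0.0043]]
[[0.0006, -0.012, 0.0523], [0.0006, -0.012, 0.0067]]
```

Cell in tool frame: offset (0.6, 2.7) mm with its underside 60.5 mm ahead of the TCP, matching the grasp height. Next I'll go to just above the collar.

```bash
python3 - <<'E'
from h import *
delta([.602,-.0803,.120],-75.3)
E
```

```text
t 9.75 pos [ 0.5974 -0.0884  0.2013] yaw -74.83 w 0.0256 F [ 0.  -0.4 -1.5] | shift cm [-0.6  -0.76  8.12] turn deg [0.78 0.42 0.47]
```

Call:
arm_command --targets '[[[1,-0.6,-0.8,1,0.8,0.4,0.5],[1,0,0,2.5,0,0,0],[1,0,0,2.5,0,0,0],[1,0,0,1.8,0,0,0],[1,0,0,0,0,0,0]]]'

```text
t: 10.25
eef_pos: [0.6053, -0.0804, 0.1223]
orientation: [0.795, -0.607, 0.002, -0.002]
force: [-0.5, 0.6, -0.4]
width: 0.0251
```

```bash
python3 - <<'E'
from h import *
delta([.602,-.0803,.120],-75.3)
E
```

```text
t 10.25 pos [ 0.6053 -0.0804  0.1223] yaw -74.74 w 0.0251 F [-0.5  0.6 -0.4] | shift cm [-0.09  0.32  0.23] turn deg [-0.27 -0.03  0.56]
```

Call:
arm_command --targets '[[[1,-0.1,0.3,0.1,-0.3,0,0.6],[1,0,0,0,0,0,0],[1,0,0,0,0,0,0]]]'

```text
t: 10.55
eef_pos: [0.6031, -0.0803, 0.1232]
orientation: [0.792, -0.611, 0.001, -0.0]
force: [-0.0, -0.3, -0.7]
width: 0.0254
```

```bash
python3 - <<'E'
from h import *
f=shot('wrist','w7')
delta([.602,-.0803,.120],-75.3)
crop(f,180,120,200,150,'w7c.png')
E
```

```text
t 10.60 pos [ 0.6031 -0.0803  0.1233] yaw -75.29 w 0.0257 F [-1.1 -0.2 -0.8] | shift cm [-0.03  0.11  0.33] turn deg [-0.09 -0.06  0.01]
scale 3.7333333333333334
```

View pics/w7c.png

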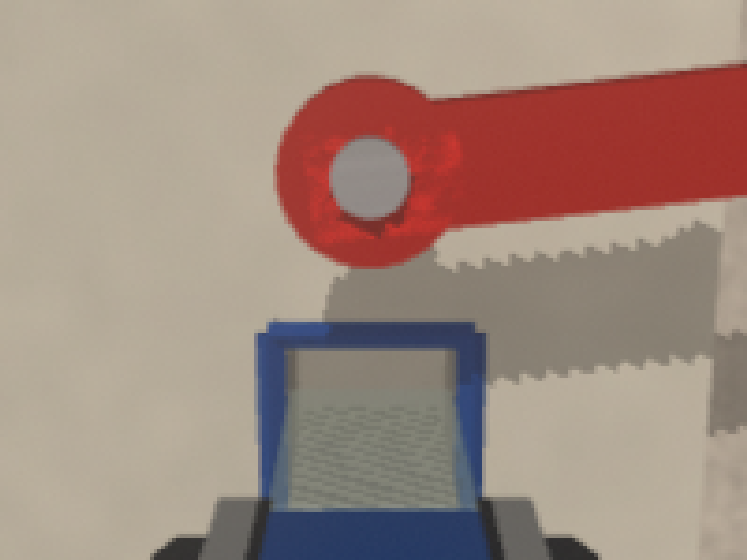

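Laterally the cell is centred in the collar. Checking fore-aft.

```bash
python3 - <<'E'
from h import *
f=load('w7')
zc=totool(f,[.6,-.08,.045])[2]; C,_=toolray(f,[(0,0)])
q=lambda uv,z:(C+toolray(f,[uv])[1][0]*((z-C[2])/toolray(f,[uv])[1][0][2])).round(4)
print(zc)
e=q((279,206.3),zc); print('collar far edge',e,'centre y',e[1]+.0191, 'inner far edge',q((279,213),zc))
print('x',q((180+258/3.733,225),zc),q((180+486/3.733,225),zc))
b=q((279,224),.0605); print('cell bottom front',b,'centre y',b[1]+.013, q((180+287/3.733,226),.0605),q((180+455/3.733,226),.0605))
E
```

```text
0.078150943938328
collar far edge [ 0.     -0.0157  0.0782] centre y 0.0034000000000000002 inner far edge [ 0.     -0.0112  0.0782]
x [-0.0195 -0.003   0.0782] [ 0.0204 -0.0031  0.0782]
cell bottom front [ 0.0001 -0.0094  0.0605] centre y 0.003599999999999999 [-0.0131 -0.0081  0.0605] [ 0.0137 -0.0082  0.0605]
```

Aligned within about 0.5 mm. Descending slowly.

Call:
arm_command --targets '[[[1,0,0,0.7,0,0,0],[1,0,0.05,0.6,0,0,0],[1,0,0,0,0,0,0],[1,0,0,0,0,0,0]]]'

```text
t: 11.0
eef_pos: [0.6041, -0.0807, 0.1113]
orientation: [0.792, -0.611, 0.003, -0.001]
force: [0.4, -0.1, -0.7]
width: 0.0254
```

```bash
python3 - <<'E'
from h import *
delta([.6031,-.0803,.0715],-75.3)
E
```

```text
t 11.00 pos [ 0.6041 -0.0807  0.1113] yaw -75.28 w 0.0254 F [ 0.4 -0.1 -0.7] | shift cm [-0.08  0.11  3.97] turn deg [-0.3  -0.15  0.02]
```

Call:
arm_command --targets '[[[1,-0.08,0.12,0.4,-0.3,-0.1,0],[1,0,0.05,0.5,0,0,0],[1,0,0.05,0.5,0,0,0],[1,0,0,0,0,0,0]]]'

```text
t: 11.4
eef_pos: [0.6014, -0.0804, 0.0958]
orientation: [0.792, -0.611, -0.0, 0.001]
force: [-0.1, 0.2, -0.3]
width: 0.0255
```

```bash
python3 - <<'E'
from h import *
delta([.6031,-.0803,.0715],-75.3)
E
```

```text
t 11.40 pos [ 0.6014 -0.0804  0.0958] yaw -75.27 w 0.0255 F [-0.1  0.2 -0.3] | shift cm [ 0.03 -0.17  2.43] turn deg [ 0.05 -0.03  0.03]
```

Call:
arm_command --targets '[[[1,0,-0.1,0.5,0,0,0],[1,0,0,0.5,0,0,0],[1,0,0.05,0.5,0,0,0],[1,0,0,0.5,0,0,0],[1,0,0,0,0,0,0]]]'

```text
t: 11.9
eef_pos: [0.6018, -0.0803, 0.0736]
orientation: [0.792, -0.611, -0.0, 0.001]
force: [-0.6, 0.4, -0.2]
width: 0.0254
```

```bash
python3 - <<'E'
from h import *
delta([.6031,-.0803,.0715],-75.3)
E
```

```text
t 11.90 pos [ 0.6018 -0.0803  0.0736] yaw -75.27 w 0.0254 F [-0.6  0.4 -0.2] | shift cm [ 0.04 -0.13  0.21] turn deg [ 0.09 -0.02  0.03]
```

Call:
arm_command --targets '[[[1,0,-0.05,0.2,0,0,0],[1,0,0,0.2,0,0,0],[1,0,0,0,0,0,0]]]'

```text
t: 12.2
eef_pos: [0.603, -0.0801, 0.0716]
orientation: [0.792, -0.611, -0.0, 0.001]
force: [1.0, 0.7, -0.8]
width: 0.0251
```

```bash
python3 - <<'E'
from h import *
delta([.6031,-.0803,.0715],-75.3)
E
```

```text
t 12.20 pos [ 0.603  -0.0801  0.0716] yaw -75.28 w 0.0251 F [ 1.   0.7 -0.8] | shift cm [ 0.02 -0.    0.01] turn deg [ 0.07 -0.04  0.02]
```

Call:
arm_command --targets '[[[1,0,0,0.1,0,0,0],[-0.3,0,0,0,0,0,0],[-0.3,0,0,0,0,0,0],[-0.3,0,0,0,0,0,0],[-0.3,0,0,-2,0,0,0],[-0.3,0,0,-4,0,0,0],[-0.3,0,0,-4,0,0,0],[-0.3,0,0,0,0,0,0]]]'

```text
t: 13.0
eef_pos: [0.6026, -0.0799, 0.1719]
orientation: [0.792, -0.611, -0.001, 0.001]
force: [0.3, 0.3, 1.0]
width: 0.0555
```

```bash
python3 - <<'E'
from h import *
f=shot('wrist','w8')
delta([.6031,-.0803,.18],-75.3)
for b in blobs(f,'blue',40): print(b[0],b[1],quad(f,b[2],.081))
for b in blobs(f,'red',40): print(b[0],b[1])
E
```

```text
t 13.05 pos [ 0.6007 -0.0798  0.1692] yaw -75.27 w 0.0559 F [-0.7 -0.  -0.7] | shift cm [ 0.1  -0.21 -1.08] turn deg [0.45 0.12 0.03]
[279.1 220.2] [256, 190, 49, 53, 1902] (array([ 0.60716724, -0.07928774]), [np.float64(0.03294381713867187), np.float64(0.0375248046875)], np.float32(13.66696))
[374.7 144.6] [262, 123, 222, 51, 5883]
```

View pics/w8.png

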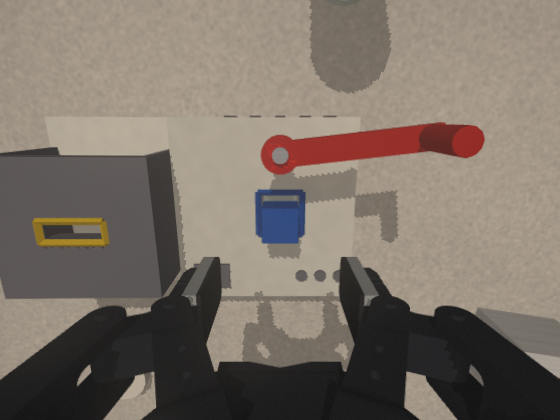

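The cell now stands in the pocket with its cap top at (280,222), and the lever knob top is at (470,140). I'll check the seated height from the cap edges.

```bash
python3 - <<'E'
from h import *
f=load('w8')
crop(f,245,120,250,130,'w8c.png')
crop(f,250,180,62,70,'w8d.png')
E
```

```text
scale 3.04
scale 8.0
```

View pics/w8d.png

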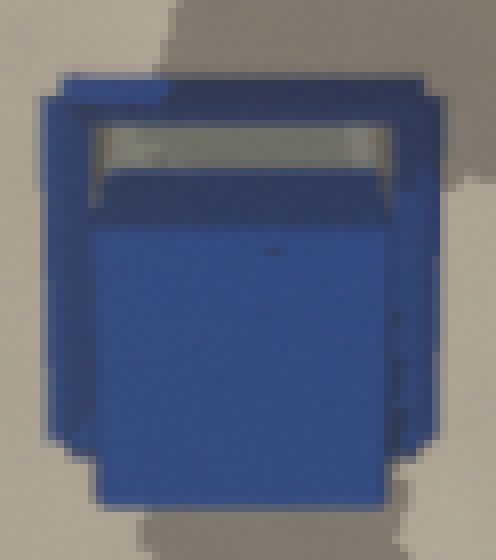

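View pics/w8c.png

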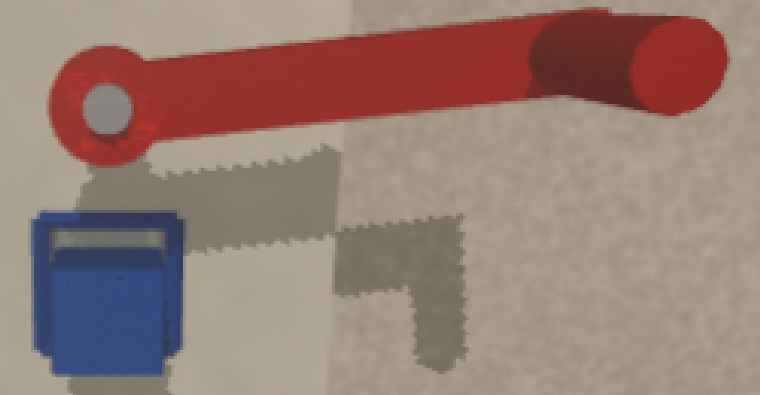

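```bash
python3 - <<'E'
from h import *
f=load('w8')
k=plane(f,[470.3,140.4],.133)[0]; h=plane(f,[280.2,155.5],.097)[0]
yaw=np.radians(14.7); hx=np.array([.5997,-.0806])+.052*np.array([np.cos(yaw),np.sin(yaw)])
print(k,h,hx); 
for H in (h[:2],hx): 
    d=k[:2]-H; print(np.linalg.norm(d), np.degrees(np.arctan2(d[1],d[0])), 'q deg',(np.degrees(np.arctan2(d[1],d[0]))-194.7)%360)
E
```

```text
[ 0.68333655 -0.15478016  0.133     ] [ 0.64931336 -0.06834841  0.097     ] [ 0.64999792 -0.06740459]
0.09288716906519678 -68.5133032700446 q deg 96.7866967299554
0.09351981494067013 -69.11537127267736 q deg 96.18462872732266
```

Lever at about 1.69 rad, knob at (0.683, -0.155). Moving above the knob with jaws tangential to the swing.

Call:
arm_command --targets '[[[-0.3,0,0,-2,0.4,0,0],[-0.3,0,0,0,0,0,-8.5],[-0.3,0,0,0,0,0,-8.5],[-0.3,0,0,0,0,0,-8.5],[-0.3,0,0,0,0,0,-8.5],[-0.3,0,0,0,0,0,-8.5],[-0.3,0,0,0,0,0,-8.5],[-0.3,0,0,0,0,0,-8.5],[-0.3,0,0,0,0,0,-8.5],[-0.3,0,0,0,0,0,-8.5],[-0.3,0,0,0,0,0,-8.5],[-0.3,0,0,0,0,0,-8.5],[-0.3,0,0,0,0,0,-3],[-0.3,0,0,0,0,0,0]]]'

```text
t: 14.45
eef_pos: [0.5938, -0.081, 0.1878]
orientation: [0.98, 0.197, -0.008, -0.003]
force: [0.6, -0.4, 0.4]
width: 0.0552
```

```bash
python3 - <<'E'
from h import *
delta([.6833,-.1548,.18],21.2)
E
```

```text
t 14.45 pos [ 0.5938 -0.081   0.1878] yaw 22.72 w 0.0552 F [ 0.6 -0.4  0.4] | shift cm [ 5.42 10.27  0.61] turn deg [-0.52  0.84  1.52]
```

Call:
arm_command --targets '[[[-0.3,1.8,3.4,0,-0.5,0.8,1.5],[-0.3,1.8,3.4,0,0,0,0],[-0.3,1.8,3.4,0,0,0,0],[-0.3,0,0,0,0,0,0],[-0.3,0,0,0,0,0,0]]]'

```text
t: 14.95
eef_pos: [0.6813, -0.1565, 0.1847]
orientation: [0.983, 0.182, -0.004, -0.001]
force: [0.1, 1.0, -0.9]
width: 0.0556
```

```bash
python3 - <<'E'
from h import *
f=shot('wrist','w9')
delta([.6833,-.1548,.18],21.2)
E
```

```text
t 15.00 pos [ 0.6811 -0.1575  0.1846] yaw 20.94 w 0.0553 F [ 0.4 -0.7  0.6] | shift cm [ 0.31 -0.17  0.46] turn deg [-0.1   0.4  -0.26]
```

View pics/w9.png

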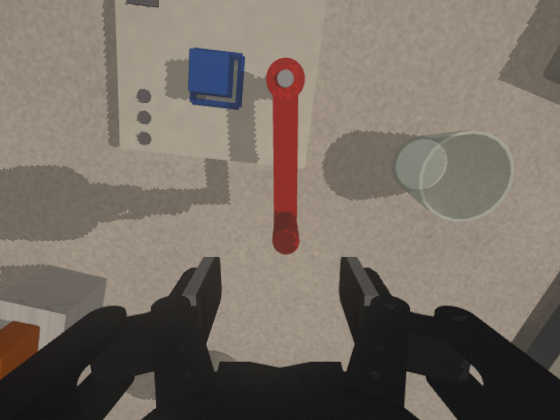

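The view shows the knob at (286,240), lever arm straight up in the image to the hinge at (285,78), jaws to either side.

```bash
python3 - <<'E'
from h import *
f=load('w9')
k=plane(f,[286,240],.133); print(k,totool(f,k)); 
delta([k[0][0],k[0][1],.119],21.2)
E
```

```text
[[ 0.68244451 -0.1526893   0.133     ]] [[ 0.00275238 -0.0030243   0.05167149]]
t 15.00 pos [ 0.6811 -0.1575  0.1846] yaw 20.94 w 0.0553 F [ 0.4 -0.7  0.6] | shift cm [ 0.35 -0.39  6.56] turn deg [-0.1   0.4  -0.26]
```

Call:
arm_command --targets '[[[-0.3,0.3,-0.3,0.5,0,0.4,-0.2],[-0.3,0,0,2,0,0,0],[-0.3,0,0,2,0,0,0],[-0.3,0,0,1.5,0,0,0],[-0.3,0,0,0,0,0,0]]]'

```text
t: 15.5
eef_pos: [0.6803, -0.1466, 0.1235]
orientation: [0.982, 0.186, 0.0, -0.002]
force: [-0.6, 0.3, -0.5]
width: 0.0555
```

```bash
python3 - <<'E'
from h import *
delta([.6828,-.154,.119],21.2)
E
```

```text
t 15.50 pos [ 0.6803 -0.1466  0.1235] yaw 21.49 w 0.0555 F [-0.6  0.3 -0.5] | shift cm [-0.04  0.78  0.45] turn deg [-0.21 -0.06  0.29]
```

Call:
arm_command --targets '[[[-0.3,0,0.8,0.4,0,0,0.3],[0.3,0,0,0,0,0,0],[0.3,0,0,0,0,0,0],[0.3,-0.5,0,0,0,0,0],[0.3,-1,-0.05,0,0,0,6],[0.3,-1,-0.05,0,0,0,6],[0.3,-1,-0.05,0,0,0,6],[0.3,0,0,0,0,0,0]]]'

```text
t: 16.3
eef_pos: [0.6515, -0.1619, 0.1244]
orientation: [1.0, 0.022, 0.005, -0.002]
force: [0.2, -0.8, -0.0]
width: 0.0301
```

```bash
cat >> h.py <<'E'
HG=np.array([.6498,-.0676])
def lev():
    s=read_state(); d=s['eef_pos'][:2]-HG; a=np.degrees(np.arctan2(d[1],d[0])); q=(a-194.7)%360; q=q-360 if q>180 else q
    r=np.linalg.norm(d); yt=-75.3+q; print('radius %.4f q %.1f'%(r,q)); 
    qq=np.radians(194.7+q); delta(list(HG+.092*np.array([np.cos(qq),np.sin(qq)]))+[.119],yt)
E
python3 - <<'E'
from h import *
lev(); f=shot('wrist','w10')
E
```

```text
radius 0.0944 q 76.3
t 16.30 pos [ 0.6515 -0.1619  0.1244] yaw 2.54 w 0.0301 F [ 0.2 -0.8 -0. ] | shift cm [ 0.   -0.23  0.54] turn deg [-0.23 -0.57  1.5 ]
```

View pics/w10.png

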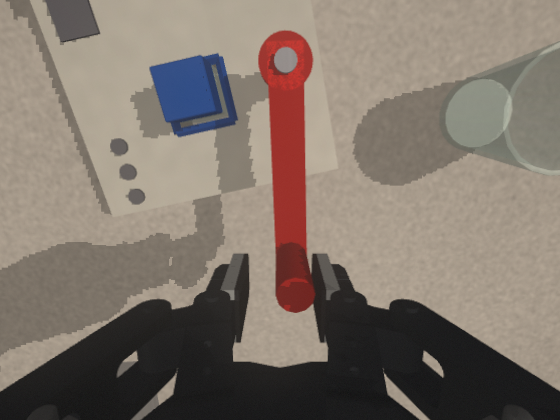

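The knob sits between the jaws at (295,290) and follows the trailing finger. Continuing.

Call:
arm_command --targets '[[[0.3,-1,-0.2,0.2,0,-0.5,7],[0.3,-1,-0.1,0,0,0,6],[0.3,-1,-0.1,0,0,0,6],[0.3,-1,-0.05,0,0,0,6],[0.3,-1,-0.05,0,0,0,6],[0.3,-1,-0.05,0,0,0,6],[0.3,0,0,0,0,0,0]]]'

```text
t: 17.05
eef_pos: [0.6017, -0.1444, 0.1265]
orientation: [0.954, -0.3, 0.008, -0.003]
force: [0.2, 0.8, 0.1]
width: 0.0299
```

```bash
python3 - <<'E'
from h import *
lev()
E
```

```text
radius 0.0906 q 43.2
t 17.05 pos [ 0.6017 -0.1444  0.1265] yaw -34.88 w 0.0299 F [0.2 0.8 0.1] | shift cm [-0.    0.15  0.75] turn deg [-0.6  -0.78 -2.8 ]
```

Call:
arm_command --targets '[[[0.3,-1,0,0.4,-0.6,-0.8,3],[0.3,-1,-0.05,0.1,0,0,6],[0.3,-1,-0.05,0.1,0,0,6],[0.3,-1,-0.05,0,0,0,6],[0.3,-1,-0.05,0,0,0,6],[0.3,0,0,0,0,0,0]]]'

```text
t: 17.65
eef_pos: [0.5743, -0.1112, 0.1233]
orientation: [0.859, -0.512, 0.005, -0.001]
force: [0.1, -0.7, 0.3]
width: 0.0297
```

```bash
python3 - <<'E'
from h import *
lev()
E
```

```text
radius 0.0872 q 15.3
t 17.65 pos [ 0.5743 -0.1112  0.1233] yaw -61.60 w 0.0297 F [ 0.1 -0.7  0.3] | shift cm [0.01 0.49 0.43] turn deg [-0.43 -0.47 -1.62]
```

Call:
arm_command --targets '[[[0.3,-0.8,0.3,0.3,-0.4,-0.4,4],[0.3,-0.8,0.1,0,0,0,5],[0.3,-0.8,0,0,0,0,5],[0.3,0,0,0,0,0,0]]]'

```text
t: 18.05
eef_pos: [0.5655, -0.0935, 0.1217]
orientation: [0.793, -0.609, 0.004, -0.001]
force: [0.1, 0.5, 0.9]
width: 0.0294
```

```bash
python3 - <<'E'
from h import *
lev(); f=shot('wrist','w11')
E
```

```text
radius 0.0882 q 2.4
t 18.05 pos [ 0.5655 -0.0935  0.1217] yaw -74.99 w 0.0294 F [0.1 0.5 0.9] | shift cm [0.01 0.39 0.26] turn deg [-0.36 -0.26 -2.08]
```

View pics/w11.png

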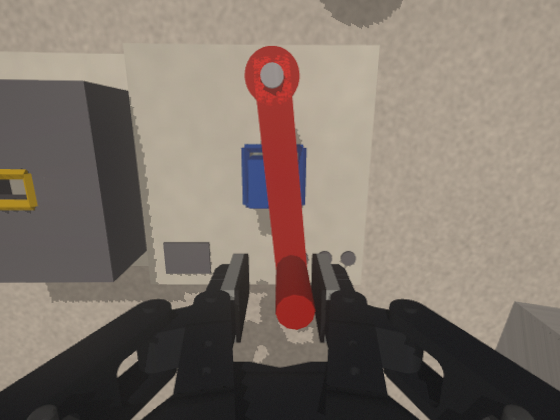

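The lever at (285,180) still slants slightly; I'll keep pushing gently until it meets the stop.

Call:
arm_command --targets '[[[0.3,-0.5,0.2,0.1,0,0,0],[0.3,-0.4,0.1,0,0,0,0],[0.3,-0.3,0,0,0,0,0],[0.3,-0.2,0,0,0,0,0]]]'

```text
t: 18.5
eef_pos: [0.5606, -0.0836, 0.1211]
orientation: [0.795, -0.606, 0.006, -0.001]
force: [0.5, -2.8, -0.2]
width: 0.0299
```

```bash
python3 - <<'E'
from h import *
lev(); f=shot('wrist','w12'); print(read_state()['force'])
E
```

```text
radius 0.0906 q -4.5
t 18.50 pos [ 0.5606 -0.0836  0.1211] yaw -74.66 w 0.0299 F [ 0.5 -2.8 -0.2] | shift cm [-0.01  0.14  0.21] turn deg [-0.52 -0.4   5.18]
[-0.02028064 -1.22983148 -0.68995663]
```

View pics/w12.png

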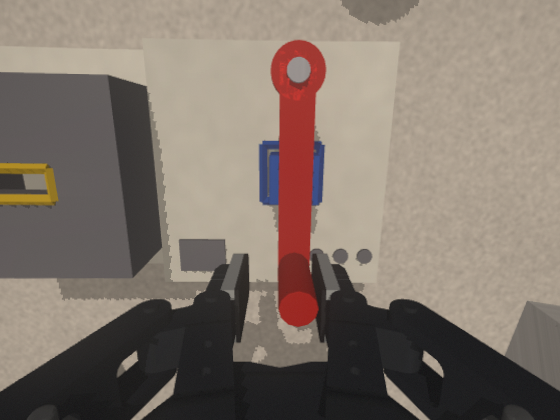

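The lever now lies over the cell, straight from (298,70) to (298,300). One more push to confirm the stop.

Call:
arm_command --targets '[[[0.3,-0.4,0,0,0,0,0],[0.3,-0.4,0,0,0,0,0],[0.3,-0.4,0,0,0,0,0]]]'

```text
t: 18.85
eef_pos: [0.5606, -0.0834, 0.1211]
orientation: [0.794, -0.608, 0.014, 0.001]
force: [3.8, -6.0, -3.9]
width: 0.03
```

```bash
python3 - <<'E'
from h import *
lev(); 
E
```

```text
radius 0.0906 q -4.7
t 18.85 pos [ 0.5606 -0.0834  0.1211] yaw -74.95 w 0.0300 F [ 3.8 -6.  -3.9] | shift cm [-0.02  0.15  0.21] turn deg [-0.9  -1.31  5.02]
```

Pressed on the stop (6 N, no further motion). Backing off and rising.

Call:
arm_command --targets '[[[0.2,0.4,0,0,0,0,0],[-0.2,0.2,0,0,0,0,0],[-0.3,0,0,0,0,0,0],[-0.3,0,0,-3,0,0,0],[-0.3,0,0,-4,0,0,0],[-0.3,0,0,-4,0,0,0],[-1,0,0,0,0,1,0]]]'

```text
t: 19.55
eef_pos: [0.5582, -0.0844, 0.2327]
orientation: [0.794, -0.607, 0.016, 0.007]
force: [1.4, -0.6, 0.5]
width: 0.0683
```

```bash
python3 - <<'E'
from h import *
f=shot('wrist','w13')
delta([.49,-.33,.23],5.8)
crop(f,180,60,200,240,'w13c.png')
E
```

```text
t 19.60 pos [ 0.5562 -0.083   0.2298] yaw -74.70 w 0.0752 F [-0.4  1.1 -2. ] | shift cm [22.07 12.91  0.65] turn deg [  1.13  -1.72 -80.49]
scale 2.3333333333333335
```

View pics/w13.png

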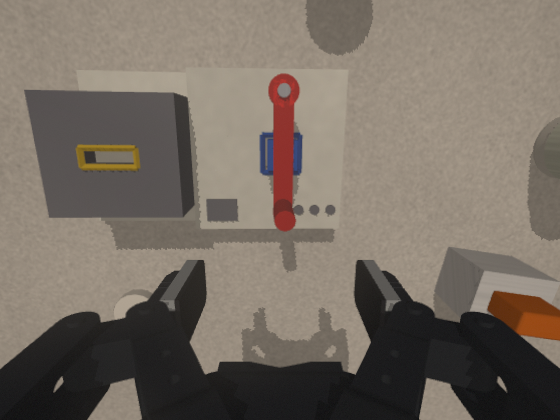

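The lever from hinge (284,90) to knob (285,221) runs along the meter's -x over the cell. I'll check its angle and re-measure the slot, then go to the stand.

```bash
python3 - <<'E'
from h import *
f=load('w13')
k=plane(f,[285,221],.133)[0]; h=plane(f,[284.5,90],.097)[0]; d=(k-h)[:2]; print(k,h,np.linalg.norm(d),np.degrees(np.arctan2(d[1],d[0]))-194.7+360)
for y in blobs(f,'yellow',40): print('slot',y[0],quad(f,y[2],.09))
E
```

```text
[ 0.56020076 -0.0918168   0.133     ] [ 0.64914693 -0.06856503  0.097     ] 0.09193511549698381 -0.04992357661501501
slot [107.2 157.2] (array([0.56344692, 0.05329899]), [np.float64(0.02020392608642578), np.float64(0.04804609985351563)], np.float32(104.33331))
```

Call:
arm_command --targets '[[[-1,3.7,2.1,0,0.5,-0.8,0],[-1,3.7,2.1,0,0.5,-0.8,0],[-1,3.7,2.1,0,0,0,0],[-1,3.7,2.1,0,0,0,0],[-1,3.7,2.1,0,0,0,0],[-1,3.7,2.1,0,0,0,0],[-1,0,0,0,0,0,-8.5],[-1,0,0,0,0,0,-8.5],[-1,0,0,0,0,0,-8.5],[-1,0,0,0,0,0,-8.5],[-1,0,0,0,0,0,-8.5],[-1,0,0,0,0,0,-8.5],[-1,0,0,0,0,0,-8.5],[-1,0,0,0,0,0,-8.5],[-1,0,0,0,0,0,-8.5],[-1,0,0,0,0,0,-4],[-1,0,0,0,0,0,0]]]'

```text
t: 21.3
eef_pos: [0.4816, -0.32, 0.2017]
orientation: [0.997, 0.074, -0.006, -0.018]
force: [-0.1, -0.7, 0.0]
width: 0.0854
```

```bash
python3 - <<'E'
from h import *
f=shot('wrist','w14')
delta([.518,-.346,.23],5.8)
E
```

```text
t 21.35 pos [ 0.4814 -0.3199  0.2016] yaw 8.42 w 0.0854 F [-1.2  0.4 -1.1] | shift cm [ 3.21  3.01 -2.99] turn deg [-2.13  0.58  2.61]
```

View pics/w14.png

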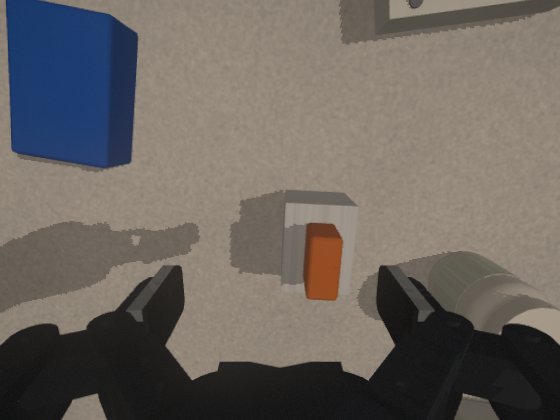

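The handle top is at (322,265) with the stand around it. Measuring it.

```bash
python3 - <<'E'
from h import *
f=load('w14'); hsv=cv2.cvtColor(f['pixels'],cv2.COLOR_RGB2HSV)
m=cv2.inRange(hsv,np.array((5,150,60)),np.array((18,255,255)))
v=hsv[...,2][m>0]; t=cv2.threshold(v,0,255,cv2.THRESH_OTSU)[0]; print(t,len(v))
M=(m>0)&(hsv[...,2]>t); print('handle',quad(f,M,.108))
M=cv2.morphologyEx(M.astype(np.uint8),cv2.MORPH_OPEN,np.ones((5,5))); r=quad(f,M,.108); print(r)
delta([r[0][0],r[0][1],.150],5.8)
crop(f,270,180,100,130,'w14c.png')
E
```

```text
123.0 2557
handle (array([ 0.51671206, -0.34630366]), [np.float64(0.021665899658203126), np.float64(0.048393124389648434)], np.float32(95.67682))
(array([ 0.51671206, -0.34630366]), [np.float64(0.021665899658203126), np.float64(0.048393124389648434)], np.float32(95.67682))
t 21.35 pos [ 0.4814 -0.3199  0.2016] yaw 8.42 w 0.0854 F [-1.2  0.4 -1.1] | shift cm [3.15 3.32 5.01] turn deg [-2.13  0.58  2.61]
scale 4.3076923076923075
```

View pics/w14c.png

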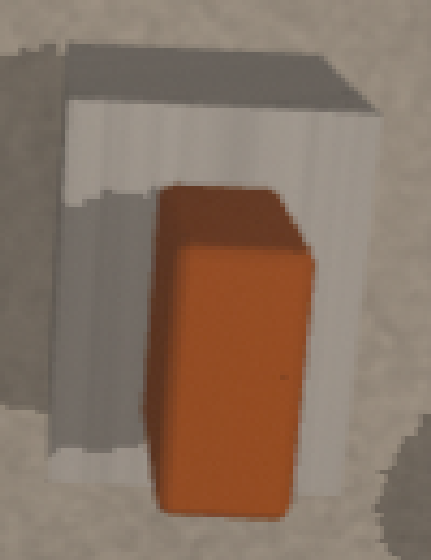

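Call:
arm_command --targets '[[[-1,1.6,1.7,1,-2,0.6,2.6],[-1,1.6,1.7,1.5,0,0,0],[-1,0,0,1,0,0,0],[-1,0,0,0,0,0,0]]]'

```text
t: 21.75
eef_pos: [0.5169, -0.3476, 0.1621]
orientation: [0.999, 0.048, -0.002, -0.002]
force: [-0.7, 0.2, 0.5]
width: 0.0852
```

```bash
python3 - <<'E'
from h import *
delta([.517,-.3463,.093],5.7)
E
```

```text
t 21.75 pos [ 0.5169 -0.3476  0.1621] yaw 5.45 w 0.0852 F [-0.7  0.2  0.5] | shift cm [ 0.05 -0.1   6.91] turn deg [-0.28  0.16 -0.25]
```

Call:
arm_command --targets '[[[-1,0,-0.1,2,-0.3,0.2,-0.2],[-1,0,0,2,0,0,0],[-1,0,0,1.8,0,0,0],[-1,0,0,0,0,0,0]]]'

```text
t: 22.15
eef_pos: [0.5152, -0.3443, 0.1034]
orientation: [0.999, 0.048, -0.0, -0.0]
force: [-1.1, 0.5, -1.3]
width: 0.0855
```

```bash
python3 - <<'E'
from h import *
f=shot('wrist','w15')
delta([.517,-.3463,.093],5.7)
E
```

```text
t 22.20 pos [ 0.5163 -0.3449  0.105 ] yaw 5.55 w 0.0855 F [-0.4 -1.2  0.6] | shift cm [0.05 0.14 1.2 ] turn deg [ 0.04 -0.1  -0.15]
```

View pics/w15.png

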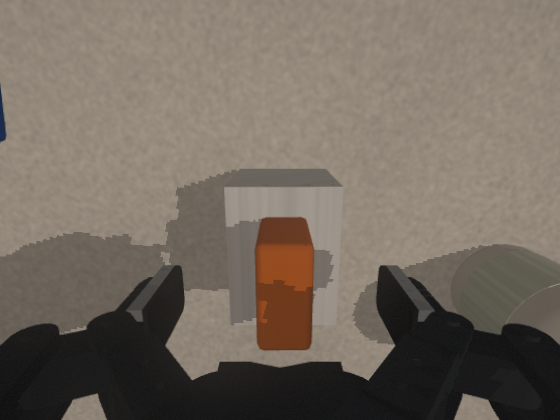

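The handle is between the jaws at (285,295), parallel to the pads. Going down the rest and gripping.

Call:
arm_command --targets '[[[-1,0.05,0.15,0.8,0,0,-0.1],[-1,0,0,0.4,0,0,0],[-1,0,0,0,0,0,0]]]'

```text
t: 22.5
eef_pos: [0.5186, -0.3472, 0.0956]
orientation: [0.999, 0.049, 0.003, 0.002]
force: [-0.4, 0.1, -0.4]
width: 0.0854
```

```bash
python3 - <<'E'
from h import *
delta([.517,-.3463,.093],5.7)
E
```

```text
t 22.50 pos [ 0.5186 -0.3472  0.0956] yaw 5.63 w 0.0854 F [-0.4  0.1 -0.4] | shift cm [-0.15 -0.11  0.26] turn deg [ 0.22 -0.33 -0.07]
```

Call:
arm_command --targets '[[[-1,-0.15,-0.1,0.2,0.2,-0.3,0],[0,0,0,0,0,0,0],[1,0,0,0,0,0,0],[1,0,0,0,0,0,0],[1,0,0,0,0,0,0],[1,0,0,0,0,0,0],[1,0,0,0,0,0,0],[1,0,0,0,0,0,0]]]' --force 60

```text
t: 23.3
eef_pos: [0.5182, -0.3472, 0.0956]
orientation: [0.999, 0.049, 0.002, 0.001]
force: [0.3, 0.3, 0.4]
width: 0.023
```

```bash
python3 - <<'E'
from h import *
delta([.517,-.3463,.093],5.7)
f=shot('wrist','w16'); crop(f,220,160,130,200,'w16c.png')
E
```

```text
t 23.30 pos [ 0.5182 -0.3472  0.0956] yaw 5.61 w 0.0230 F [0.3 0.3 0.4] | shift cm [-0.11 -0.1   0.26] turn deg [ 0.14 -0.17 -0.09]
scale 2.8
```

View pics/w16c.png

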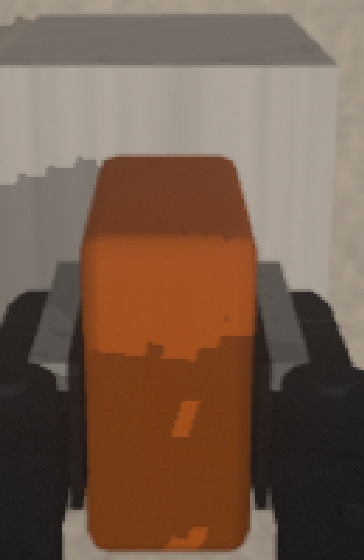

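Gripped firmly at the handle (23 mm). Lifting out.

Call:
arm_command --targets '[[[1,0,0,-0.8,0,0,0],[1,0,0,-1.2,0,0,0],[1,0,0,-1.2,0,0,0],[1,0,0,0,0,0,0]]]'

```text
t: 23.75
eef_pos: [0.5177, -0.3468, 0.1298]
orientation: [0.999, 0.049, 0.001, 0.001]
force: [0.9, -1.2, 0.4]
width: 0.0232
```

```bash
python3 - <<'E'
from h import *
delta([.5182,-.3472,.25],5.7)
E
```

```text
t 23.75 pos [ 0.5177 -0.3468  0.1298] yaw 5.61 w 0.0232 F [ 0.9 -1.2  0.4] | shift cm [  0.07   0.06 -12.02] turn deg [ 0.09 -0.12 -0.09]
```

Call:
arm_command --targets '[[[1,0.05,0.05,-1.5,0,0,0],[1,0,0,-1.5,0,0,0],[1,0,0,-2,0,0,0],[1,0,0,-3,0,0,0],[1,0,0,-3,0,0,0],[1,0,0,-1,0,0,0]]]'

```text
t: 24.35
eef_pos: [0.5172, -0.3466, 0.2581]
orientation: [0.999, 0.049, 0.001, 0.0]
force: [1.1, -0.2, 0.2]
width: 0.0232
```

```bash
python3 - <<'E'
from h import *
delta([.563,.03,.245],14.6)
E
```

```text
t 24.35 pos [ 0.5172 -0.3466  0.2581] yaw 5.63 w 0.0232 F [ 1.1 -0.2  0.2] | shift cm [  8.25 -37.03   1.28] turn deg [ 0.06 -0.07 -8.97]
```

Call:
arm_command --targets '[[[1,0.8,-3.7,0,0,0,0],[1,0.8,-3.7,0,0,0,0],[1,0.8,-3.7,0,0,0,0],[1,0.8,-3.7,0,0,0,0],[1,0.8,-3.7,0,0,0,0],[1,0.8,-3.7,0,0,0,0],[1,0.8,-3.7,0,0,0,0],[1,0.8,-3.7,0,0,0,0],[1,0.8,-3.7,0,0,0,0],[1,0,0,0,0,0,-4.5],[1,0,0,0,0,0,-4.5],[1,0,0,0,0,0,0]]]'

```text
t: 25.55
eef_pos: [0.5566, 0.0039, 0.2596]
orientation: [0.992, 0.129, 0.002, 0.003]
force: [-0.8, -0.4, -0.3]
width: 0.0235
```

```bash
python3 - <<'E'
from h import *
delta([.5635,.0535,.22],14.6)
f=shot('wrist','w17')
E
```

```text
t 25.55 pos [0.5566 0.0039 0.2596] yaw 14.83 w 0.0235 F [-0.8 -0.4 -0.3] | shift cm [ 1.92 -4.65  3.94] turn deg [ 0.42 -0.2   0.23]
```

View pics/w17.png

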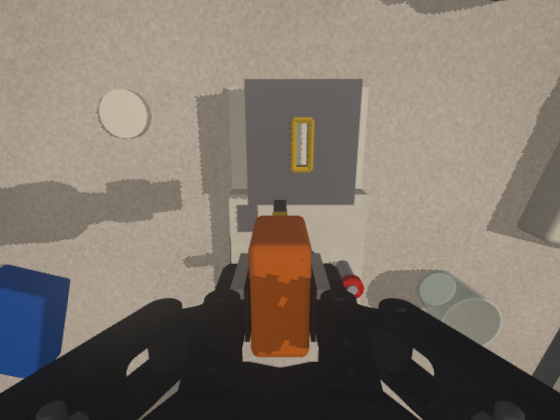

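The view shows the slot rim at (302,145), the held handle at (280,290), and the blade tip at (280,205). Measuring the blade in the tool frame.

```bash
python3 - <<'E'
from h import *
f=load('w17'); crop(f,235,110,95,255,'w17c.png',2.2); crop(f,255,190,50,40,'w17d.png')
for y in blobs(f,'yellow',20): r=quad(f,y[2],.09); print('slot',y[0],r,totool(f,[r[0][0],r[0][1],.09]))
E
```

```text
scale 2.2
scale 14.0
slot [301.9 144.4] (array([0.56317646, 0.05427483]), [np.float64(0.020145423889160158), np.float64(0.04784181518554687)], np.float32(104.18987)) [ 0.01868189 -0.04830372  0.16934862]
slot [279.3 213.1] (array([ 0.56027979, -0.01171898]), [np.float64(0.0029397212982177736), np.float64(0.012233753967285156)], np.float32(14.858697)) [-0.00100507  0.01475055  0.16974467]
```

View pics/w17c.png

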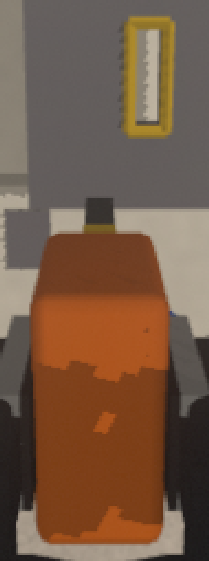

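View pics/w17d.png

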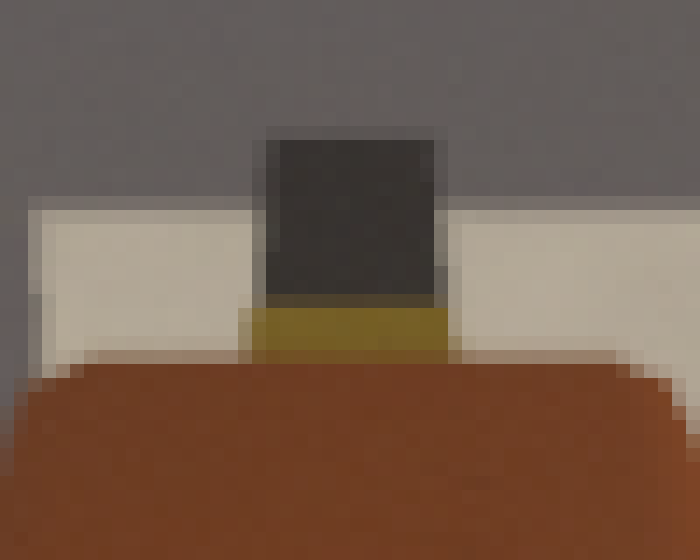

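```bash
python3 - <<'E'
from h import *
f=load('w17'); C,D=toolray(f,[(280,245),(280,356.4)])
s=D[:,1]/D[:,2]; dz=.05/(s[1]-s[0]); y=C[1]+s*dz; zt=C[2]+dz; print('handle top z',zt,'y',y,'mid',y.mean(),'-> centre z',zt+.021)
q=lambda uv,z:(C+toolray(f,[uv])[1][0]*((z-C[2])/toolray(f,[uv])[1][0][2])).round(4)
def qy(uv,y): d=toolray(f,[uv])[1][0]; return (C+d*((y-C[1])/d[1])).round(4)
for hc in (.0086,zt+.021):
    print('hc',hc,'top x',q((235+34/2.2,300),hc-.021),q((235+165/2.2,300),hc-.021),'front',q((280,245),hc-.021),'back',q((280,356.4),hc-.021))
    print(' tip',q((274,199.5),hc+.083),q((286,199.5),hc+.083),'bandlow',q((280,212),hc+.049))
for yy in (-.018,-.0165,-.016): print(yy,qy((280,199.5),yy),qy((280,212),yy))
E
```

```text
handle top z -0.00844628614076591 y [-0.02340466  0.02659534] mid 0.0015953417894393265 -> centre z 0.012553713859234091
hc 0.0086 top x [-0.0121 -0.0023 -0.0124] [ 0.0109 -0.0023 -0.0124] front [-0.0007 -0.025  -0.0124] back [-0.0007  0.0233 -0.0124]
 tip [-0.0047 -0.0174  0.0916] [ 0.0034 -0.0174  0.0916] bandlow [-0.0007 -0.018   0.0576]
hc 0.012553713859234091 top x [-0.0125  0.0001 -0.0084] [ 0.0113  0.     -0.0084] front [-0.0007 -0.0234 -0.0084] back [-0.0006  0.0266 -0.0084]
 tip [-0.0048 -0.0164  0.0956] [ 0.0035 -0.0164  0.0956] bandlow [-0.0007 -0.0169  0.0616]
-0.018 [-0.0007 -0.018   0.0889] [-0.0007 -0.018   0.0576]
-0.0165 [-0.0006 -0.0165  0.0952] [-0.0007 -0.0165  0.063 ]
-0.016 [-0.0006 -0.016   0.0973] [-0.0007 -0.016   0.0648]
```

Blade centre at tool (-0.7, -0.6) mm, and the handle centre is about 8.6 mm ahead of the TCP, consistent with the grasp. Moving over the slot.

Call:
arm_command --targets '[[[1,1,-2.4,0.5,0.4,-0.2,0.2],[1,1,-2.4,1.5,0,0,0],[1,0,0,2,0,0,0],[1,0,0,1.5,0,0,0],[1,0,0,0,0,0,0],[1,0,0,0,0,0,0]]]'

```text
t: 26.2
eef_pos: [0.5651, 0.05, 0.2033]
orientation: [0.993, 0.116, 0.0, 0.002]
force: [0.3, -0.9, -0.4]
width: 0.0235
```

```bash
python3 - <<'E'
from h import *
f=shot('wrist','w18')
print(totool(f,[.5632,.0538,.09]))
delta([.5632+.0007,.0538+.0006,.195],14.6)
crop(f,220,120,120,140,'w18c.png')
E
```

```text
[-0.00094676 -0.00456727  0.11331783]
t 26.25 pos [0.5649 0.0498 0.2033] yaw 13.37 w 0.0233 F [-0.6  0.8 -1.4] | shift cm [ 0.01 -0.47  0.83] turn deg [ 0.23  0.01 -1.23]
scale 4.0
```

View pics/w18c.png

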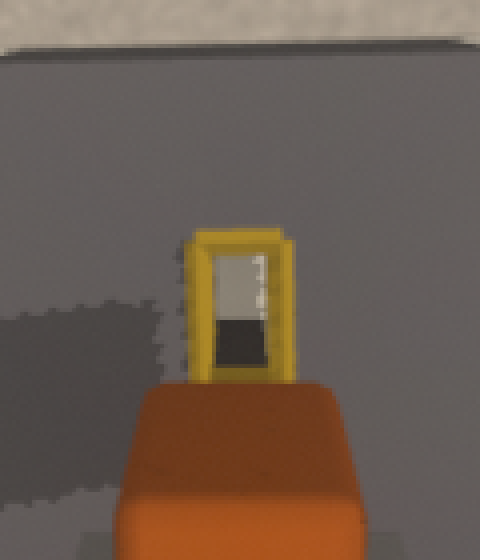

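The blade at (280,203) shows inside the collar. Computing its fore-aft and lateral offsets.

```bash
cat >> h.py <<'E'
def offs(f,colfar,cl,cr,bfar,bl,br,hc=.0086,zrim=.09):
    C,_=toolray(f,[(0,0)]); q=lambda uv,z:(C+toolray(f,[uv])[1][0]*((z-C[2])/toolray(f,[uv])[1][0][2]))
    zc=totool(f,[.5634,.0538,zrim])[2]
    e=q(((cl+cr)/2,colfar),zc); c=np.array([(q((cl,colfar+8),zc)[0]+q((cr,colfar+8),zc)[0])/2,e[1]+.0239])
    b=q(((bl+br)/2,bfar),hc+.080); bb=np.array([(q((bl,bfar),hc+.08)[0]+q((br,bfar),hc+.08)[0])/2,b[1]+.018])
    print('slot',c.round(4),'blade',bb.round(4),'move cm',((c-bb)*100).round(2),'widths',q((cr,colfar+8),zc)[0]-q((cl,colfar+8),zc)[0],q((br,bfar),hc+.08)[0]-q((bl,bfar),hc+.08)[0])
E
python3 - <<'E'
from h import *
f=load('w18'); offs(f,177.2,220+183/4,220+295/4,200,220+215/4,220+267/4)
E
```

```text
slot [-0.0008 -0.0051] blade [-0.0005  0.0003] move cm [-0.03 -0.54] widths 0.02075925172882847 0.008745502492269982
```

Call:
arm_command --targets '[[[1,0,-0.5,0.2,0.2,0,-1.2],[1,0,0,0.2,0,0,0],[1,0,0,0,0,0,0],[1,0,0,0,0,0,0]]]'

```text
t: 26.65
eef_pos: [0.5654, 0.0539, 0.2019]
orientation: [0.992, 0.126, 0.002, 0.001]
force: [-0.1, -1.1, -1.2]
width: 0.0236
```

```bash
python3 - <<'E'
from h import *
f=shot('wrist','w19')
delta([.5632+.0007,.0538+.0006,.195],14.6)
crop(f,240,150,80,100,'w19c.png',5)
E
```

```text
t 26.70 pos [0.5655 0.0538 0.2018] yaw 14.47 w 0.0235 F [ 1.  -0.1 -0.3] | shift cm [-0.14 -0.1   0.68] turn deg [ 0.11 -0.25 -0.13]
scale 5
```

View pics/w19c.png

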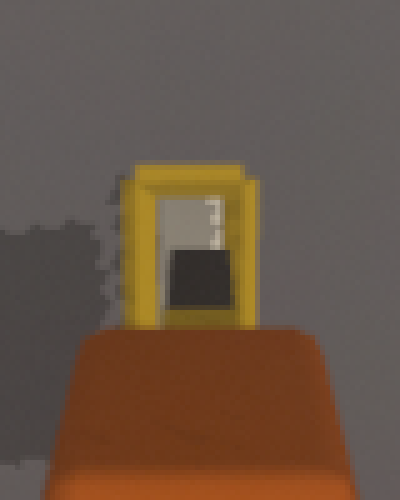

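```bash
python3 - <<'E'
from h import *
f=load('w19'); offs(f,150+164/5,240+121/5,240+260/5,200,240+168/5,240+232/5)
E
```

```text
slot [-0.002  -0.0013] blade [-0.0006  0.0003] move cm [-0.14 -0.15] widths 0.02058315449991861 0.008611159148264207
```

Blade at (280,205) sits 1.4 mm to the right in the collar; both estimates agree. Correcting and lowering a little.

Call:
arm_command --targets '[[[1,-0.15,-0.12,0.3,0.1,-0.2,-0.1],[1,0,0,0.4,0,0,0],[1,0,0,0,0,0,0],[1,0,0,0,0,0,0]]]'

```text
t: 27.1
eef_pos: [0.5637, 0.0546, 0.1944]
orientation: [0.992, 0.127, 0.0, 0.0]
force: [0.0, -0.4, -0.7]
width: 0.0234
```

```bash
python3 - <<'E'
from h import *
f=shot('wrist','w20')
delta([.5632+.0007,.0538+.0006,.185],14.6)
crop(f,240,150,80,100,'w20c.png',5)
E
```

```text
t 27.15 pos [0.5636 0.0545 0.1943] yaw 14.57 w 0.0231 F [-0.6 -0.2 -1.4] | shift cm [0.03 0.02 0.93] turn deg [ 0.01 -0.04 -0.03]
scale 5
```

View pics/w20c.png

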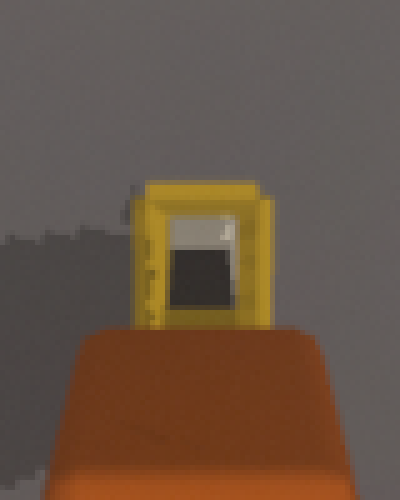

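```bash
python3 - <<'E'
from h import *
f=load('w20'); offs(f,150+182/5,240+132/5,240+274/5,200,240+168/5,240+235/5)
E
```

```text
slot [-0.0002 -0.    ] blade [-0.0004  0.0003] move cm [ 0.02 -0.03] widths 0.020429497754814348 0.009014720858625484
```

Aligned within 0.3 mm. Lowering in small steps with force checks.

Call:
arm_command --targets '[[[1,0,0,0.4,0,0,0],[1,0,0,0.4,0,0,0],[1,0,0,0,0,0,0],[1,0,0,0,0,0,0]]]'

```text
t: 27.55
eef_pos: [0.5635, 0.0545, 0.1854]
orientation: [0.992, 0.127, 0.0, 0.0]
force: [-0.5, -0.3, -0.8]
width: 0.023
```

```bash
python3 - <<'E'
from h import *
delta([.5637,.0544,.1416],14.6)
E
```

```text
t 27.55 pos [0.5635 0.0545 0.1854] yaw 14.56 w 0.0230 F [-0.5 -0.3 -0.8] | shift cm [0.01 0.01 4.38] turn deg [ 0.01 -0.02 -0.04]
```

Call:
arm_command --targets '[[[1,0,0,0.4,0,0,0],[1,0,0,0.4,0,0,0],[1,0,0,0.3,0,0,0],[1,0,0,0,0,0,0],[1,0,0,0,0,0,0]]]'

```text
t: 28.05
eef_pos: [0.5635, 0.0545, 0.1733]
orientation: [0.992, 0.127, 0.0, 0.0]
force: [0.5, 0.1, -0.5]
width: 0.0234
```

```bash
python3 - <<'E'
from h import *
delta([.5637,.0544,.1416],14.6)
f=shot('wrist','w21'); crop(f,220,150,120,120,'w21c.png',4.5)
E
```

```text
t 28.05 pos [0.5635 0.0545 0.1733] yaw 14.57 w 0.0234 F [ 0.5  0.1 -0.5] | shift cm [0.02 0.01 3.17] turn deg [ 0.01 -0.01 -0.03]
scale 4.5
```

View pics/w21c.png

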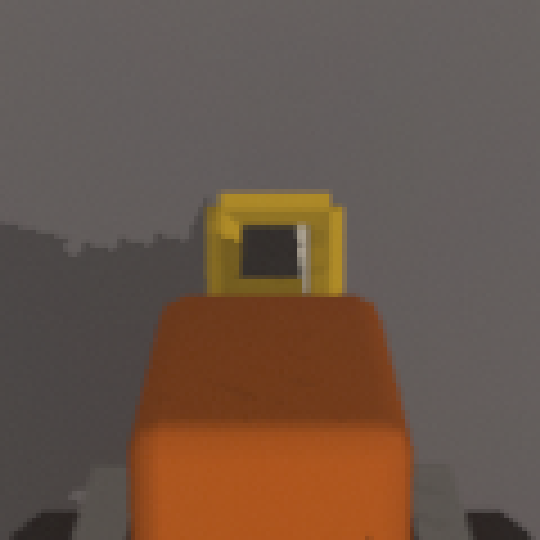

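The blade at (280,205) is entering the slot, about 0.7 mm left of centre, with no contact force. Nudging and continuing.

Call:
arm_command --targets '[[[1,0.06,0,0.3,0,0,0],[1,0.02,0,0.4,0,0,0],[1,0,0,0.4,0,0,0],[1,0,0,0,0,0,0],[1,0,0,0,0,0,0]]]'

```text
t: 28.6
eef_pos: [0.5644, 0.0546, 0.1615]
orientation: [0.992, 0.127, 0.0, 0.0]
force: [-0.0, 0.2, -0.5]
width: 0.0233
```

```bash
python3 - <<'E'
from h import *
delta([.5637,.0544,.1416],14.6)
f=shot('wrist','w22'); crop(f,220,150,120,120,'w22c.png',4.5)
E
```

```text
t 28.60 pos [0.5644 0.0546 0.1615] yaw 14.56 w 0.0233 F [-0.   0.2 -0.5] | shift cm [-0.07  0.    1.99] turn deg [ 0.01 -0.02 -0.04]
scale 4.5
```

View pics/w22c.png

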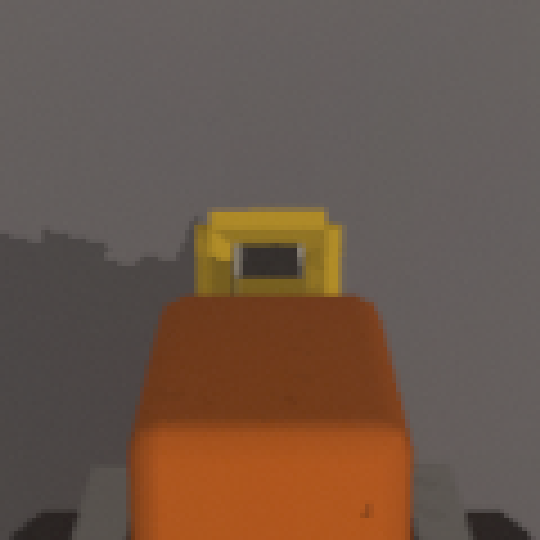

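Blade is now centred in the slot at (280,207). Lowering further.

Call:
arm_command --targets '[[[1,0,0,0.4,0,0,0],[1,0,0,0.4,0,0,0],[1,0,0,0.4,0,0,0],[1,0,0,0.3,0,0,0],[1,0,0,0,0,0,0],[1,0,0,0,0,0,0]]]'

```text
t: 29.25
eef_pos: [0.5643, 0.0546, 0.145]
orientation: [0.992, 0.127, 0.0, 0.0]
force: [0.4, -0.4, -1.7]
width: 0.0234
```

```bash
python3 - <<'E'
from h import *
delta([.5642,.0545,.1416],14.6)
f=shot('wrist','w23'); crop(f,220,150,120,120,'w23c.png',4.5)
g=shot('scene','s23'); crop(g,225,180,110,120,'s23c.png',5)
E
```

```text
t 29.25 pos [0.5643 0.0546 0.145 ] yaw 14.55 w 0.0234 F [ 0.4 -0.4 -1.7] | shift cm [-0.02  0.01  0.34] turn deg [ 0.01 -0.01 -0.05]
scale 4.5
scale 5
```

View pics/w23c.png

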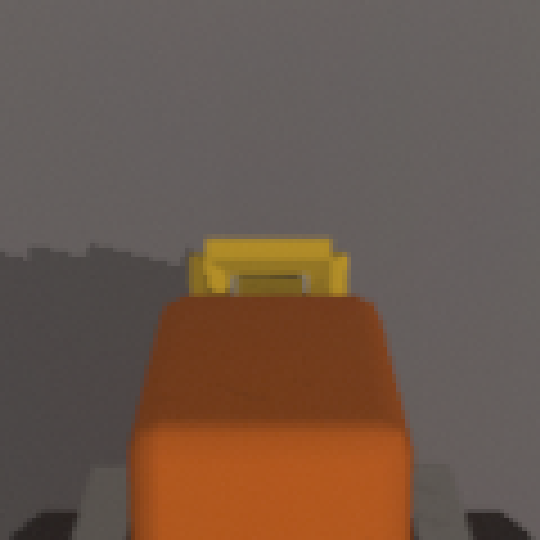

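View pics/s23c.png

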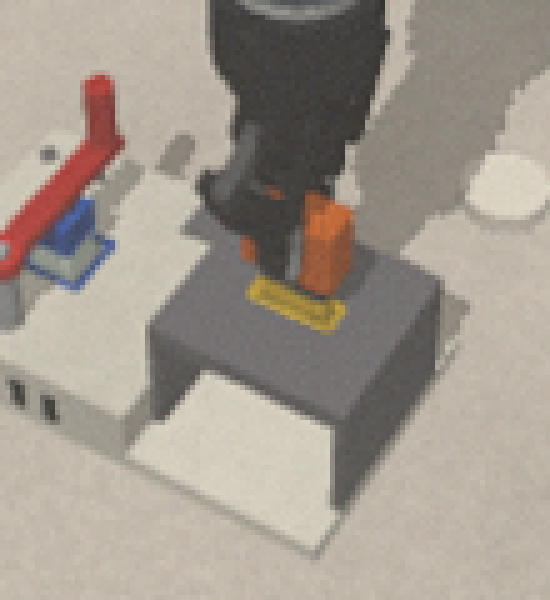

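Wrist view: the band's lower edge is just entering the slot at (280,211), and the handle has not slipped in the jaws (front edge row 244 then and now). The scene view shows the filter standing in the slot and the lever shut over the blue cell. By the grasp geometry the band is level at TCP z = 0.1416.

Call:
arm_command --targets '[[[1,0,0,0.25,0,0,0],[1,0,0,0.1,0,0,0],[1,0,0,0,0,0,0],[1,0,0,0,0,0,0],[1,0,0,0,0,0,0]]]'

```text
t: 29.85
eef_pos: [0.5648, 0.0547, 0.1419]
orientation: [0.992, 0.127, 0.001, 0.0]
force: [0.9, -0.1, -1.0]
width: 0.0233
```

```bash
python3 - <<'E'
from h import *
delta([.5642,.0545,.1416],14.6)
f=shot('wrist','w24'); crop(f,220,150,120,120,'w24c.png',4.5)
g=shot('scene','s24'); crop(g,265,205,50,50,'s24c.png',11)
t=shot('top','t24')
delta([.5642,.0545,.1416],14.6)
E
```

```text
t 29.85 pos [0.5648 0.0547 0.1419] yaw 14.55 w 0.0233 F [ 0.9 -0.1 -1. ] | shift cm [-0.06  0.    0.03] turn deg [ 0.02 -0.08 -0.05]
scale 4.5
scale 11
t 30.00 pos [0.5648 0.0547 0.1419] yaw 14.55 w 0.0231 F [-0.4 -0.  -0.9] | shift cm [-0.07 -0.    0.03] turn deg [ 0.02 -0.09 -0.05]
```

View pics/w24c.png

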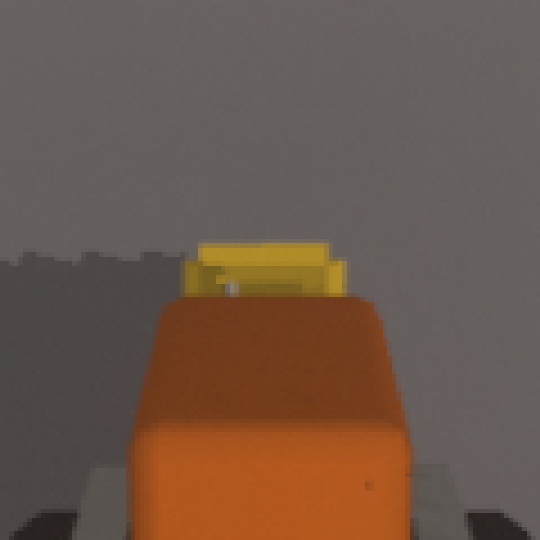

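View pics/s24c.png

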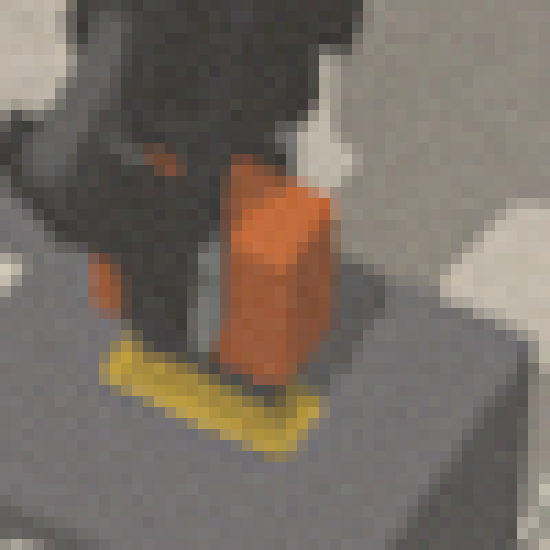

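View pics/t24.png

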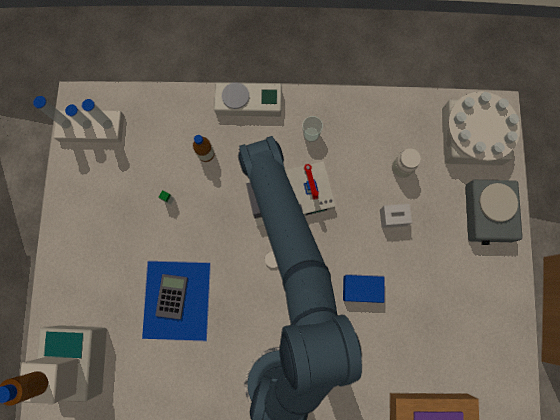

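All else is in place in the top view (lever shut at (311,182), stand empty at (397,214)). As a last check on height I'll project the handle's corners, as given by the pose, into the scene view.

```bash
python3 - <<'E'
from h import *
g=load('s24'); s=g['state']; R=Rn.from_quat(s['orientation']).as_matrix()
c=s['eef_pos']+R@np.array([-.0007,-.0006,.0086]); print('handle centre',c)
a=np.radians(14.6); X=np.array([np.cos(a),np.sin(a),0]);Y=np.array([-np.sin(a),np.cos(a),0])
for nm,dx,dy,dz in [('bot +x+y',.012,.025,-.021),('top +x+y',.012,.025,.021),('bot -x+y',-.012,.025,-.021),('top -x+y',-.012,.025,.021)]:
    p=proj(g,c+X*dx+Y*dy+np.array([0,0,dz]))[0]; print(nm,p.round(1),'crop',((p-[265,205])*11).round())
sl=np.array([.5636,.0540,.09])
for dx,dy in [(.01,.024),(.01,-.024),(-.01,.024)]: p=proj(g,sl+X*dx+Y*dy)[0]; print('collar',((p-[265,205])*11).round())
E
```

```text
handle centre [0.56401342 0.05506734 0.13327695]
bot +x+y [289.6 239.9] crop [271. 384.]
top +x+y [289.9 228. ] crop [274. 253.]
bot -x+y [294.6 233.3] crop [326. 311.]
top -x+y [295.  221.3] crop [330. 180.]
collar [268. 438.]
collar [ 80. 353.]
collar [313. 378.]
```

```bash
python3 - <<'E'
from h import *
S=load('scene0'); sl=np.array([.5636,.0540,.09]); p=proj(S,sl)[0]; print('collar obs (284.0,239.7) pred',p)
# stand handle in the first picture: known z .087
a=np.radians(5.7); X=np.array([np.cos(a),np.sin(a),0]);Y=np.array([-np.sin(a),np.cos(a),0]); c=np.array([.517,-.3463,.087])
hsv=cv2.cvtColor(S['pixels'],cv2.COLOR_RGB2HSV); m=cv2.inRange(hsv,np.array((4,130,60)),np.array((18,255,255)));m[:140]=0;m[175:]=0;m[:,:180]=0;m[:,220:]=0
co=np.array([c+X*i+Y*j+np.array([0,0,k]) for i in(-.012,.012) for j in (-.025,.025) for k in (-.021,.021)])
hull=cv2.convexHull(proj(S,co).astype(np.float32)); M=cv2.moments(hull); M2=cv2.moments(m,True)
print('stand handle pred',M['m10']/M['m00'],M['m01']/M['m00'],M['m00'],'obs',M2['m10']/M2['m00'],M2['m01']/M2['m00'],M2['m00'])
g=load('s24')
v=cv2.cvtColor(g['pixels'],cv2.COLOR_RGB2HSV)
for col in (286,288,290,291,292,293): print(col,[(r,v[r,col].tolist()) for r in list(range(218,226))+list(range(236,246))])
E
```

```text
collar obs (284.0,239.7) pred [282.85046775 238.2206187 ]
stand handle pred 198.9379583459504 157.60498056271305 273.7297067352338 obs 199.58767772511848 157.86255924170615 211.0
286 [(218, [6, 20, 64]), (219, [10, 119, 103]), (220, [10, 144, 142]), (221, [11, 145, 135]), (222, [11, 150, 136]), (223, [10, 145, 141]), (224, [10, 145, 137]), (225, [11, 166, 157]), (236, [10, 159, 154]), (237, [11, 167, 151]), (238, [8, 124, 125]), (239, [50, 10, 78]), (240, [23, 103, 114]), (241, [22, 151, 155]), (242, [22, 153, 162]), (243, [22, 169, 181]), (244, [21, 132, 179]), (245, [23, 19, 121])]
288 [(218, [15, 17, 61]), (219, [13, 91, 84]), (220, [9, 137, 130]), (221, [10, 153, 147]), (222, [10, 149, 144]), (223, [10, 162, 165]), (224, [10, 180, 196]), (225, [10, 174, 196]), (236, [10, 153, 153]), (237, [9, 150, 156]), (238, [10, 163, 155]), (239, [8, 126, 138]), (240, [45, 7, 77]), (241, [22, 96, 117]), (242, [22, 158, 155]), (243, [22, 157, 162]), (244, [23, 166, 175]), (245, [22, 143, 176])]
290 [(218, [24, 15, 84]), (219, [38, 18, 56]), (220, [8, 97, 92]), (221, [10, 145, 132]), (222, [11, 
[... 838 characters left out ...]
(223, [10, 172, 194]), (224, [11, 174, 192]), (225, [10, 174, 194]), (236, [10, 148, 133]), (237, [10, 131, 123]), (238, [9, 66, 101]), (239, [18, 43, 102]), (240, [23, 107, 119]), (241, [22, 154, 156]), (242, [22, 172, 179]), (243, [22, 161, 182]), (244, [21, 109, 154]), (245, [19, 43, 130])]
293 [(218, [20, 28, 189]), (219, [18, 30, 189]), (220, [19, 26, 189]), (221, [17, 43, 180]), (222, [10, 116, 185]), (223, [11, 183, 198]), (224, [11, 177, 193]), (225, [10, 178, 181]), (236, [9, 111, 120]), (237, [10, 63, 105]), (238, [15, 11, 93]), (239, [15, 11, 91]), (240, [22, 63, 110]), (241, [22, 155, 158]), (242, [22, 150, 184]), (243, [20, 85, 147]), (244, [17, 19, 122]), (245, [126, 11, 118])]
```

Handle corners land within about 0.5 px of prediction (≤ 1.5 mm in height), and the force is near zero and steady. Handing in.

```bash
python3 - <<'E'
from h import *
delta([.5642,.0545,.1416],14.6); print(job_done())
E
```

```text
t 30.00 pos [0.5648 0.0547 0.1419] yaw 14.55 w 0.0231 F [-0.4 -0.  -0.9] | shift cm [-0.07 -0.    0.03] turn deg [ 0.02 -0.09 -0.05]
the job is handed in; nothing more can be done
None
```

I finished the job and handed it in at about 30 s; no verdict came back.

- **Cell:** The blue-capped cell is seated in the pocket and released. Its underside reached floor height by the arm's reading. A rough picture check gave no sign of it standing high.
- **Lever:** I pushed the red lever until it stopped moving at about 6 N, then measured it in the picture within 0.1° of shut.
- **Filter:** The blade is through the slot and I am still holding the filter by its handle, with no slip in the jaws. TCP z is 0.1419 m, against 0.1416 m worked out for the band level with the rim. At the end the force on the tool was about 1 N.

**Checks that disagreed:**
- **Handle height:** The scene camera put the handle up to about 1.5 mm higher than the arm's reading does. That is within the camera calibration, so I left it.
- **Slot collar:** The collar appeared about 1.5 px from its predicted place in the scene view.
- **Band:** The handle mostly hides the band at the end, so its height comes from the grasp geometry rather than a direct sighting.

One early overview move went the wrong way because I shifted while turning. It touched nothing. The last top view showed the other things on the bench still in place, except where the arm covered part of the bench.

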